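Charge the vibration mill with grinding balls and start it

ROBOT

A 6-joint arm with a two-finger parallel gripper is mounted at the origin on the work surface. World frame = base frame: x ahead of the robot, y to its left, z up, the work surface at z = 0. Lengths are in m, angles in rad, forces in N, time in s.
With the tool pointing down it reaches from about 0.275 to 0.725 m from the base axis. Payload 5.6 kg.
Tool frame: the origin (TCP) lies at the very end of the fingers, on their centre line; the grasp point (between the pads) lies 19 mm behind it; z points along the fingers, y is the line along which they close (so a half turn about z gives the same grasp; the last joint's range is limited). The gripper opens to 85 mm and grips with 20 to 120 N. Pads are 22 mm wide; open, the fingers measure 114 mm over their backs; the gripper's body (76 mm by 85 mm) begins 54 mm behind the grasp point. The pads swing forward as they close: fully open they stand 13 mm farther back than shut.
Start: joints at [-0.819, 0.255, 0.108, 0, -1.424, -0.285], TCP at [0.248, -0.491, 0.231] pointing down, gripper open.
Joint ranges: [-2.95, 2.95], [-1.21, 1.97], [-1.09, 1.5], [-2.87, 1.71], [-2.94, -0.07], [-3.05, 3.05]. Speed limits (rad/s): [2.57, 2.57, 3.14, 3.14, 3.14, 3.14].

INTERFACE

Orientations are given as a unit quaternion [w, x, y, z].
In Python, from rig import env gives the robot as it stands.
- The arm moves only by the tool drive_tool, never from a script. Its argument "commands" is a list of rows, each a list of 7 numbers: the opening, from 0 (shut) to 1 (fully open), then the shift along the tool's x, y, z in m, then the turn, a rotation vector about the tool's x, y, z in degrees. A call has 1 to 20 rows; each row shifts and turns the commanded pose from where the row before left it, along the tool's axes as they then stand; what a row does not reach is not made up. A row lasts 1/8 s, in which the tool goes at most 62.5 mm and 10.7 degrees, less where a joint would pass 70% of its speed; a pose out of reach is approached as far as the arm can. A call is refused whole if a number of a shift passes 0.0625 or a number of a turn 10.7, either way. A call with a gripper value outside its range is refused whole. The fingers move at their own pace and stop on an object; "grip_force" is the grip in N (left out, the last holds). Time passes only in rows, so rows that do not move let the fingers close. It gives the time, the measured TCP pose, the force, the opening and the grip force at its end, in the units of the state.
- env.observe(): the state, without advancing time (a new reading comes with each control period).
- env.read_camera(name): name is "side" or "top" or "wrist"; returns the picture (480x640x3 uint8, red, green, blue); there is no depth.
- env.camera_info(name): a dict with "mtx" (3x3 intrinsics, pixels), "k1" (the pictures are not rectified: a ray, as slopes to the right and down, at radius r is drawn at 1 + k1 r^2 times it, then the intrinsics apply), "extrinsics" (4x4, takes a point from camera to world coordinates). Camera axes: x right, y up, looking along -z (the intrinsics and any distortion apply to the point x, -y, -z); pixel columns grow to the right and rows downward; lengths in m; the calibration is good to about 2 mm. A picture is of the moment at which its call begins: read the wrist's pose just before it. camera_info takes no time and is no camera call; for the wrist camera it gives the pose at the moment of the call.
- env.job_done(): hands the job in; it is judged then, once.
The state is a dict: "t": time; "joint_positions": joint angles; "dq": joint speeds; "tau": joint torques, N m; "eef_pos": TCP position; "eef_rot": TCP orientation; "force": force on the tool from outside, world axes, zero at the start; "moment": the same for the moment, N m; "width": finger opening in m; "gripper_force": force on a finger pad.
Only numpy, scipy, OpenCV 4.12 (cv2) and the standard library are available. Lean on these libraries where they do the work, as an engineer would, in place of code of your own. Each camera call takes 0.05 s, during which the arm holds its last target. There are 200 camera calls.

TASK

Collect every yellow grinding ball from the stand in the white jug, then turn the jug so that its spout faces the steel jar on the mill and tip all the balls into the jar over the spout. Stand the empty jug back upright on its round mat, fully on it, and then press the buttons one at a time, all the way down, in the order blue, yellow, green. Never press the green start button before all the balls are in the jar, and leave the tube rack, the brown bottle and the glove box alone.

Things in the scene. Friction and masses are not known exactly. Their poses are not given: they have to be found in the camera images.
- ball1: yellow ceramic grinding ball, 25 mm in diameter, about 34 g, origin at its centre; rests in its own seat on the stand, its centre 46.5 mm above the bench. Three to five of the five balls are present (an absent one has no pose from the start). Balls roll freely on the bench
- ball2: yellow ceramic grinding ball, 25 mm in diameter, about 34 g, origin at its centre; rests in its own seat on the stand, its centre 46.5 mm above the bench. Three to five of the five balls are present (an absent one has no pose from the start). Balls roll freely on the bench
- ball3: yellow ceramic grinding ball, 25 mm in diameter, about 34 g, origin at its centre; rests in its own seat on the stand, its centre 46.5 mm above the bench. Three to five of the five balls are present (an absent one has no pose from the start). Balls roll freely on the bench
- ball4: yellow ceramic grinding ball, 25 mm in diameter, about 34 g, origin at its centre; rests in its own seat on the stand, its centre 46.5 mm above the bench. Three to five of the five balls are present (an absent one has no pose from the start). Balls roll freely on the bench
- ball5: yellow ceramic grinding ball, 25 mm in diameter, about 34 g, origin at its centre; rests in its own seat on the stand, its centre 46.5 mm above the bench. Three to five of the five balls are present (an absent one has no pose from the start). Balls roll freely on the bench
- stand: fixed ball stand; origin under its centre; base plate 260 x 80 mm, 8 mm thick; along its own x axis runs a raised ridge of two steel rails, only 18 mm wide in y, rail tops 35 mm high, with five seats at x = -96, -48, 0, 48 and 96 mm, parted by green blocks that rise to 45 mm. The balls overhang the ridge by 3.5 mm on either side, so fingers closing along the stand's y axis can reach down beside the ridge
- jug: loose white plastic jug, about 0.26 kg, origin at the centre of its underside, z up; round, on a weighted blue foot disc 104 mm in diameter and 6 mm thick; body 76 mm in diameter at the bottom, 116 mm at the rim, 95 mm high, wall 4 mm, floor 7 mm; the spout points along its +x and the blue handle along its -x
- jug_lip (a point): middle of the outer edge of the jug's spout, at (84, 0, 107) mm in the jug's frame; the spout is a channel that narrows from about 80 mm at the rim to about 54 mm inside at the lip, with 26 mm high cheeks (their tops up to 127 mm above the bench). The balls run out when the jug is tilted towards +x by about 85 to 110 degrees
- jug_handle (a point): middle of the upper half of the jug's upright blue handle, at (-86, 0, 72) mm in the jug's frame; the grip is a bar 14 mm wide (along the jug's y), 24 mm deep (along x, from -98 to -74 mm) and 76 mm tall (z 20 to 96 mm), with a free gap of about 15 mm between it and the jug's wall
- jug_floor (a point): centre of the jug's inner floor, 7 mm above its underside
- mat: thin round dark mat with a green ring, 170 mm in diameter, flat on the bench (1 mm, the jug stands at bench height on it); origin at its centre; the jug starts on it and must end on it
- mill: fixed vibration mill: white base 230 x 180 mm (x, y), 45 mm high, with the steel jar clamped upright in its middle (two clamps at y = -81 and 81 mm, 85 mm high); origin at the centre of its underside
- jar_mouth (a point): centre of the mouth of the steel jar on the mill, 135 mm above the bench; jar 128 mm outer diameter, wall 4 mm, open at the top
- jar_floor (a point): centre of the jar's inner floor, 51 mm above the bench (84 mm below the mouth)
- pad: fixed grey control pad 80 x 200 mm (x, y), 26 mm high, carrying three buttons in a row along its y axis, 62 mm apart, in an order that varies; origin at the centre of its underside
- blue (a joint): travel of the blue push button in m, pressed straight down: 0 released, 0.006 fully down, needs about 4 N; springs back; counts as pressed above 0.004
- yellow (a joint): travel of the yellow push button in m, pressed straight down: 0 released, 0.006 fully down, needs about 4 N; springs back; counts as pressed above 0.004
- green (a joint): travel of the green push button in m, pressed straight down: 0 released, 0.006 fully down, needs about 4 N; springs back; counts as pressed above 0.004
- blue_top (a point): centre of the top of the blue button's cap, 44 mm above the bench when released; cap 30 mm in diameter
- yellow_top (a point): centre of the top of the yellow button's cap, 44 mm above the bench when released; cap 30 mm in diameter
- green_top (a point): centre of the top of the green button's cap, 44 mm above the bench when released; cap 30 mm in diameter; the mill's start button
- tube_rack: bystander: loose green rack of yellow-capped tubes, 70 x 160 mm, 108 mm high; origin under its centre
- reagent: bystander: loose brown bottle with a blue cap, 72 mm in diameter, 160 mm tall; origin under its centre
- gloves: bystander: loose blue glove box 80 x 220 mm, 75 mm high; origin under its centre

How it is judged:
On the way, in this order (a step that is already met when the one before it is completed fails the run):
1. every ball lies in the upright jug (horizontal distance between each of ball1, ball2, ball3, ball4, ball5 and jug_floor below 0.05 m and z of ball1 in the frame of jug_floor between 0 and 0.085 m and z of ball2 in the frame of jug_floor between 0 and 0.085 m and z of ball3 in the frame of jug_floor between 0 and 0.085 m and z of ball4 in the frame of jug_floor between 0 and 0.085 m and z of ball5 in the frame of jug_floor between 0 and 0.085 m and angle between jug's own z axis and vertical below 0.3 rad), for 0.2 s.
2. the jug is tilted by more than 0.8 rad with the lip of its spout over the jar (angle between jug's own z axis and vertical above 0.8 rad and horizontal distance between jug_lip and jar_mouth below 0.06 m).
3. every ball is in the jar (horizontal distance between each of ball1, ball2, ball3, ball4, ball5 and jar_floor below 0.061 m and height (world z) of each of ball1, ball2, ball3, ball4, ball5 below 0.135 m), for 0.3 s.
4. the jug stands upright on its mat, let go (horizontal distance between jug and mat below 0.035 m and angle between jug's own z axis and vertical below 0.08 rad and height (world z) of jug below 0.006 m and linear speed of jug below 0.02 m/s and contact force between jug and the fingers below 0.3 N), for 0.2 s.
5. the blue button is pressed (value of joint blue above 0.004 m), for 0.05 s.
6. the yellow button is pressed (value of joint yellow above 0.004 m), for 0.05 s.
7. the green button is pressed (value of joint green above 0.004 m), for 0.05 s.
At the end, for the whole second after the job is handed in: every ball present lies in the steel jar, below its rim; the jug stands upright (within 0.08 rad), at rest, its centre within 35 mm of the mat's centre; all three buttons have been pressed in the order blue, yellow, green (4 mm or deeper) and are released (all of step 3 and all of step 4 and value of joint each of blue, yellow, green below 0.002 m); the robot touches nothing.
It fails at once if a bystander is pushed more than 30 mm from its place (distance of any of tube_rack, reagent, gloves from where it was at the start of the episode above 0.03 m).
It fails at once if green is pressed while a ball is not in the jar (value of joint green above 0.004 m and horizontal distance between any of ball1, ball2, ball3, ball4, ball5 and jar_floor above 0.063 m).
It fails at once if two buttons are down together (value of joint each of blue, yellow above 0.003 m or value of joint each of blue, green above 0.003 m or value of joint each of yellow, green above 0.003 m).
Of ball1, ball2, ball3, ball4, ball5 only 3 to 5 are there at a start; the rules pass over those that are not, and their reading is None.
At some moment in a run one of jug may be knocked a few centimetres aside while the robot is not near it.
It also fails if it takes over 210 s, if anything falls off the work surface, if the arm or the gripper's body presses on something with over 40 N, if the wrist force passes 120 N, or if a joint passes its speed limit or range.

## Working session

There is one attempt and no reset: what is moved stays moved. The work goes in short steps, Python scripts to look and compute and a tool call to move; the robot and the scene stay as the last step left them, time stands still between calls to the robot, and variables do not carry over. Pictures are saved under pics/ and viewed, at most 14 in all, crops included, and the job is handed in when it is done.

Besides the shell and the picture viewer there is one more tool, called after ">>>" by a JSON object that holds its "fn" and its "kwargs". drive_tool: Moves the arm, as the interface text tells. Its arguments: {"type":"object","properties":{"commands":{"type":"array"},"grip_force":{"type":"number"}},"required":["commands"]}

```bash
ls; mkdir -p pics; python3 - <<'E'
from rig import env
import cv2
for n in("top","side"):
    im=env.read_camera(n); cv2.imwrite(f"pics/{n}0.png",im[:,:,::-1]); i=env.camera_info(n); print(i)
s=env.observe();print(s)
E
```

```text
pics
{'mtx': array([[471.84903082,   0.        , 322.35073331],
       [  0.        , 471.84903082, 238.1482145 ],
       [  0.        ,   0.        ,   1.        ]]), 'k1': 0.013355251932628619, 'extrinsics': array([[ 0.01317423,  0.98310812, -0.18255099,  0.43079152],
       [-0.99980826,  0.01030626, -0.01665033, -0.02276637],
       [-0.01448765,  0.18273534,  0.98305539,  1.05381344],
       [ 0.        ,  0.        ,  0.        ,  1.        ]])}
{'mtx': array([[541.7673145 ,   0.        , 317.62138415],
       [  0.        , 541.7673145 , 241.03820695],
       [  0.        ,   0.        ,   1.        ]]), 'k1': -0.13820044990958183, 'extrinsics': array([[-0.77181487,  0.33228495, -0.54211486,  0.07831489],
       [-0.63576683, -0.41685376,  0.64964104,  0.63811599],
       [-0.01011667,  0.84606126,  0.53298968,  0.62596293],
       [ 0.        ,  0.        ,  0.        ,  1.        ]])}
{'t': 0.1, 'joint_positions': array([-8.19392746e-01,  2.55681611e-01,  1.07095587e-01, -4.17217214e-04,
       -1.42385707e+00, -2.84591744e-01]), 'dq': array([ 0.00054646,  0.00032496,  0.00132607,  0.00211236, -0.00054214,
        0.00019391]), 'tau': array([-2.85611604e-03, -3.87602699e+01,  2.38475311e+01,  5.37785724e+00,
       -3.73889940e-03,  5.67484705e-06]), 'eef_pos': array([ 0.24736656, -0.49073707,  0.23047506]), 'eef_rot': array([-2.28425607e-04, -2.31262460e-01,  9.72891029e-01,  8.17532763e-04]), 'force': array([-0.48793334, -0.25145007,  0.62668945]), 'moment': array([0.00468852, 0.02049785, 0.00098511]), 'gripper_force': 0.0, 'width': 0.08541492511113288}
```

View pics/top0.png

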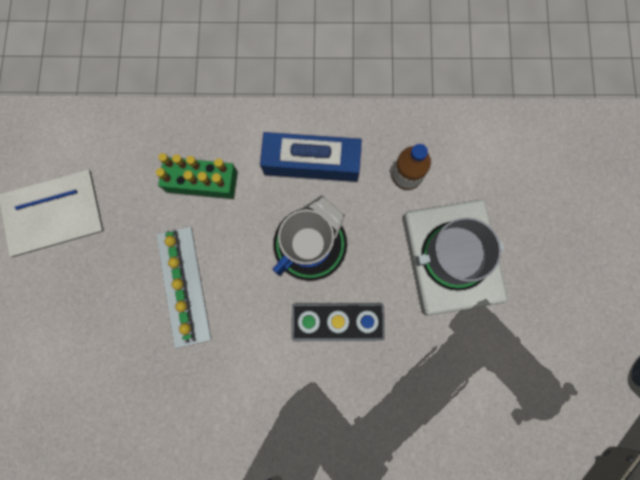

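View pics/side0.png

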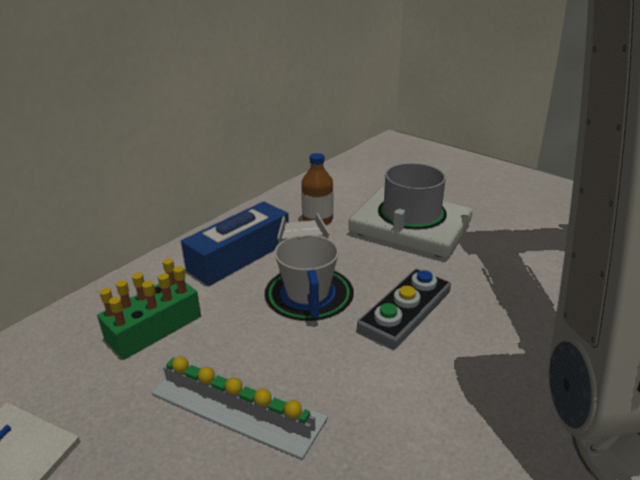

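The top view shows five balls on the stand (from (170,240) to (185,330)) and the jug at (308,243), with its spout to the upper right and handle at (283,267). The jar is at (462,248) and the buttons are green (309,321), yellow (338,321) and blue (367,321). The side view agrees.

```bash
cat > h.py <<'E'
from rig import env
import cv2, numpy as np
from scipy.spatial.transform import Rotation as R
def rays(info,px):
    k=info["k1"];K=info["mtx"]
    p=cv2.undistortPoints(np.float64(px).reshape(-1,1,2),K,np.array([k,0,0,0,0.]))[:,0]
    E=info["extrinsics"]; d=np.c_[p[:,0],-p[:,1],-np.ones(len(p))]@E[:3,:3].T
    return E[:3,3],d
def plane(info,px,z):
    o,d=rays(info,px); return o+d*((z-o[2])/d[:,2])[:,None]
def proj(info,P):
    E=info["extrinsics"]; c=(np.atleast_2d(P)-E[:3,3])@E[:3,:3]
    return cv2.projectPoints(np.c_[c[:,0],-c[:,1],-c[:,2]],np.zeros(3),np.zeros(3),info["mtx"],np.array([info["k1"],0,0,0,0.]))[0][:,0]
def blobs(im,lo,hi,amin=20):
    hsv=cv2.cvtColor(im,cv2.COLOR_RGB2HSV); m=cv2.inRange(hsv,np.array(lo),np.array(hi))
    n,l,s,c=cv2.connectedComponentsWithStats(m)
    return [(s[i,4],*np.round(c[i],1),*s[i,:4]) for i in range(1,n) if s[i,4]>=amin],m
def q2R(q): return R.from_quat([q[1],q[2],q[3],q[0]])
E
python3 - <<'E'
from h import *
np.set_printoptions(precision=4,suppress=True)
im=cv2.imread("pics/top0.png")[:,:,::-1].copy(); ti=env.camera_info("top")
for nm,lo,hi in(("yellow",(18,120,80),(35,255,255)),("blue",(105,120,50),(125,255,255)),("green",(50,120,50),(85,255,255))):
    for b in blobs(im,lo,hi)[0]:
        z={"yellow":.0465}.get(nm,.044)
        print(nm,b,plane(ti,[b[1:3]],z)[0])
sm=cv2.imread("pics/side0.png")[:,:,::-1].copy(); si=env.camera_info("side")
for nm,lo,hi in(("yellow",(18,120,80),(35,255,255)),("blue",(105,120,50),(125,255,255))):
    for b in blobs(sm,lo,hi)[0]:
        print("S",nm,b,plane(si,[b[1:3]],.0465 if nm=="yellow" else .044)[0])
E
```

```text
yellow (np.int32(61), np.float64(163.0), np.float64(157.7), np.int32(159), np.int32(154), np.int32(9), np.int32(9)) [0.7982 0.3553 0.0465]
yellow (np.int32(71), np.float64(176.6), np.float64(159.2), np.int32(172), np.int32(155), np.int32(10), np.int32(10)) [0.7949 0.3243 0.0465]
yellow (np.int32(69), np.float64(190.4), np.float64(160.5), np.int32(186), np.int32(156), np.int32(10), np.int32(10)) [0.7921 0.2931 0.0465]
yellow (np.int32(64), np.float64(218.5), np.float64(163.0), np.int32(214), np.int32(159), np.int32(10), np.int32(9)) [0.7868 0.2295 0.0465]
yellow (np.int32(65), np.float64(160.6), np.float64(172.6), np.int32(156), np.int32(168), np.int32(10), np.int32(10)) [0.7632 0.3581 0.0465]
yellow (np.int32(76), np.float64(187.8), np.float64(175.4), np.int32(183), np.int32(171), np.int32(10), np.int32(10)) [0.7572 0.2967 0.0465]
yellow (np.int32(75), np.float64(202.2), np.float64(176.5), np.int32(198), np.int32(172), np.int32(10), np.int32(10)) [0.755  0.2643 0.0465]
yellow (np.int32(71), np.float64(216.3), np.float64(177.8), np.int32(212), np.int32(173), np.int32(10), np.int32(10)
[... 4859 characters left out ...]
nt32(130), np.float64(316.5), np.float64(158.2), np.int32(310), np.int32(153), np.int32(14), np.int32(11)) [ 0.9367 -0.39    0.044 ]
S blue (np.int32(3952), np.float64(232.8), np.float64(244.9), np.int32(182), np.int32(202), np.int32(105), np.int32(83)) [0.794  0.0461 0.044 ]
S blue (np.int32(754), np.float64(310.9), np.float64(296.0), np.int32(281), np.int32(270), np.int32(55), np.int32(47)) [0.5654 0.0744 0.044 ]
S blue (np.int32(136), np.float64(424.2), np.float64(275.9), np.int32(418), np.int32(271), np.int32(14), np.int32(11)) [ 0.4413 -0.1005  0.044 ]
S blue (np.int32(65), np.float64(4.0), np.float64(430.8), np.int32(0), np.int32(425), np.int32(10), np.int32(14)) [0.6962 0.573  0.044 ]
```

```bash
python3 - <<'E'
import cv2
im=cv2.imread("pics/top0.png")[180:320,250:520]
cv2.imwrite("pics/c1.png",cv2.resize(im,None,fx=2.9,fy=2.9,interpolation=2))
E
```

```text
(no output)
```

View pics/c1.png

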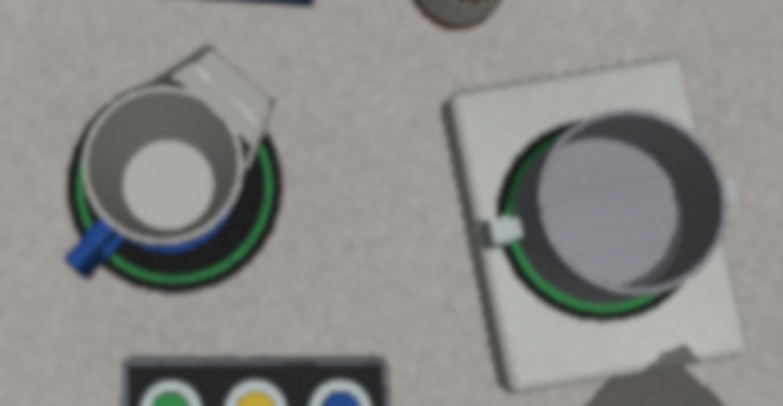

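The crop shows the jug's inner floor centred at about (168,184), the handle top at (92,250), the jar mouth at (630,203) and the mat ring centre at about (175,183).

```bash
cat >> h.py <<'E'
def go(P,Rt=None,n=None):
    """rows (x y z mm-rounded in tool axes, turn deg) from measured pose to target"""
    s=env.observe(); R0=q2R(s["eef_rot"]); Rt=Rt or R0
    d=np.array(P)-s["eef_pos"]; rv=(R0.inv()*Rt).as_rotvec()
    n=n or int(max(np.ceil(np.linalg.norm(d)/.06),np.ceil(np.degrees(np.linalg.norm(rv))/10)))
    print("n",n,"turn deg total",np.degrees(rv).round(1),"total shift tool",R0.inv().apply(d).round(4))
    for i in range(n):
        Ri=R0*R.from_rotvec(rv*i/n)
        print([*np.round(Ri.inv().apply(d/n),4),*np.round(np.degrees(rv/n),2)])
def down(a):
    "tool down, tool y at world angle a (deg)"
    a=np.radians(a); y=np.array([np.cos(a),np.sin(a),0]); z=np.array([0,0,-1.]); return R.from_matrix(np.c_[np.cross(y,z),y,z])
E
python3 - <<'E'
from h import *
np.set_printoptions(precision=4,suppress=True)
ti=env.camera_info("top")
c=lambda x,y:(250+x/2.9,180+y/2.9)
for n,p,z in(("jugfloor",c(168,184),.007),("handle",c(92,250),.096),("lip",c(257,75),.115),("jar",c(630,203),.135),("jarfloor",c(608,216),.051),("mat",c(175,183),0)):
    print(n,plane(ti,[p],z)[0])
for l,r,y in((538,723,205),):print(plane(ti,[c(l,y),c(r,y)],.135))
go((.422,.282,.15),down(103.4))
E
```

```text
jugfloor [0.6127 0.0273 0.007 ]
handle [0.5494 0.0758 0.096 ]
lip [ 0.6728 -0.0393  0.115 ]
jar [ 0.5808 -0.2916  0.135 ]
jarfloor [ 0.5846 -0.2996  0.051 ]
mat [0.6148 0.0222 0.    ]
[[ 0.5787 -0.2297  0.135 ]
 [ 0.5801 -0.3538  0.135 ]]
n 14 turn deg total [ 0.1 -0.  13.3] total shift tool [-0.5037  0.6114  0.0815]
[np.float64(-0.036), np.float64(0.0437), np.float64(0.0058), np.float64(0.01), np.float64(-0.0), np.float64(0.95)]
[np.float64(-0.0352), np.float64(0.0443), np.float64(0.0058), np.float64(0.01), np.float64(-0.0), np.float64(0.95)]
[np.float64(-0.0345), np.float64(0.0448), np.float64(0.0058), np.float64(0.01), np.float64(-0.0), np.float64(0.95)]
[np.float64(-0.0338), np.float64(0.0454), np.float64(0.0058), np.float64(0.01), np.float64(-0.0), np.float64(0.95)]
[np.float64(-0.033), np.float64(0.046), np.float64(0.0058), np.float64(0.01), np.float64(-0.0), np.float64(0.95)]
[np.float64(-0.0322), np.float64(0.0465), np.float64(0.0058), np.float64(0.01), np.float64(-0.0), np.float64(0.95)]
[np.float64(-0.0314), np.float64(0.047), np.float64(0.0058), np.float64(0.01), np.float64(-0.0), np.float64(0.95)]
[np.float64(-0.0307), np.float64(0.0476), np.float64(0.0058), np.float64(0.01), np.float64(-0.0), np.float64(0.95)]
[np.float64(-0.0299), np.float64(0.0481), np.float64(0.0058), np.float64(0.01), np.float64(-0.0), np.float64(0.95)]
[np.float64(-0.0291), np.float64(0.0486), np.float64(0.0058), np.float64(0.01), np.float64(-0.0), np.float64(0.95)]
[np.float64(-0.0282), np.float64(0.049), np.float64(0.0058), np.float64(0.01), np.float64(-0.0), np.float64(0.95)]
[np.float64(-0.0274), np.float64(0.0495), np.float64(0.0058), np.float64(0.01), np.float64(-0.0), np.float64(0.95)]
[np.float64(-0.0266), np.float64(0.0499), np.float64(0.0058), np.float64(0.01), np.float64(-0.0), np.float64(0.95)]
[np.float64(-0.0258), np.float64(0.0504), np.float64(0.0058), np.float64(0.01), np.float64(-0.0), np.float64(0.95)]
```

>>> {"fn": "drive_tool", "kwargs": {"commands": [[0.6, 0, 0, 0, 0, 0, 6.65], [0.6, 0, 0, 0, 0, 0, 6.65], [0.6, -0.0269, 0.0547, 0.006, 0, 0, 0], [0.6, -0.0269, 0.0547, 0.006, 0, 0, 0], [0.6, -0.0269, 0.0547, 0.006, 0, 0, 0], [0.6, -0.0269, 0.0547, 0.006, 0, 0, 0], [0.6, -0.0269, 0.0547, 0.006, 0, 0, 0], [0.6, -0.0269, 0.0547, 0.006, 0, 0, 0], [0.6, -0.0269, 0.0547, 0.006, 0, 0, 0], [0.6, -0.0269, 0.0547, 0.006, 0, 0, 0], [0.6, -0.0269, 0.0547, 0.006, 0, 0, 0], [0.6, -0.0269, 0.0547, 0.006, 0, 0, 0], [0.6, -0.0269, 0.0547, 0.006, 0, 0, 0], [0.6, -0.0269, 0.0547, 0.006, 0, 0, 0], [0.6, -0.0269, 0.0547, 0.006, 0, 0, 0], [0.6, 0, 0, 0, 0, 0, 0], [0.6, 0, 0, 0, 0, 0, 0]]}}

```text
t: 2.22
eef_pos: [0.4219, 0.2814, 0.1527]
eef_rot: [-0.001, -0.117, 0.993, -0.001]
force: [0.1, 0.3, -0.1]
width: 0.0514
gripper_force: 0.0
```

```bash
python3 - <<'E'
from h import *
np.set_printoptions(precision=4,suppress=True)
wi=env.camera_info("wrist"); im=env.read_camera("wrist"); cv2.imwrite("pics/w1.png",im[:,:,::-1])
for b in blobs(im,(18,120,80),(35,255,255),100)[0]: print(b,plane(wi,[b[1:3]],.0465)[0])
s=env.observe();print(s["eef_pos"],s["joint_positions"],s["width"],q2R(s["eef_rot"]).as_matrix()[:,1])
go((.4222,.2817,.031),down(103.4),1)
print(wi)
E
```

```text
(np.int32(1197), np.float64(319.4), np.float64(242.5), np.int32(300), np.int32(223), np.int32(40), np.int32(39)) [0.4224 0.2834 0.0465]
(np.int32(1075), np.float64(319.1), np.float64(312.3), np.int32(301), np.int32(294), np.int32(37), np.int32(37)) [0.4693 0.2945 0.0465]
(np.int32(962), np.float64(318.8), np.float64(375.7), np.int32(302), np.int32(358), np.int32(35), np.int32(36)) [0.5168 0.3058 0.0465]
(np.int32(913), np.float64(318.6), np.float64(432.2), np.int32(302), np.int32(416), np.int32(34), np.int32(34)) [0.5638 0.317  0.0465]
[0.422  0.281  0.1532] [ 0.8969  0.2099 -0.1529 -0.0001 -1.2088 -2.2333] 0.051350708338481404 [-0.2322  0.9727 -0.0004]
n 1 turn deg total [-0. -0.  0.] total shift tool [-0.0004  0.0007  0.1222]
[np.float64(-0.0004), np.float64(0.0007), np.float64(0.1222), np.float64(-0.02), np.float64(-0.03), np.float64(0.03)]
{'mtx': array([[421.7374,   0.    , 315.8023],
       [  0.    , 421.7374, 242.893 ],
       [  0.    ,   0.    ,   1.    ]]), 'k1': -0.0037769755103726726, 'extrinsics': array([[-0.2324, -0.9245, -0.3022,  0.344 ],
       [ 0.9726, -0.2215, -0.0706,  0.2628],
       [-0.0017, -0.3104,  0.9506,  0.2955],
       [ 0.    ,  0.    ,  0.    ,  1.    ]])}
```

View pics/w1.png

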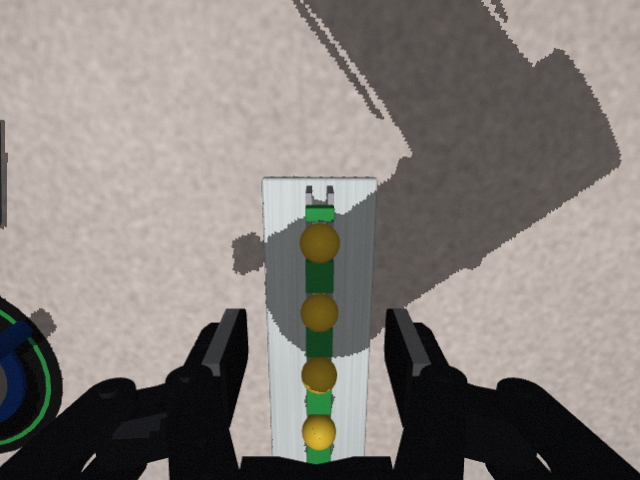

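The wrist view shows the first ball at (319,242), midway between the fingers, with the rest of the stand running down the picture. Descending on it.

>>> {"fn": "drive_tool", "kwargs": {"commands": [[0.6, 0, 0.0015, 0.06, 0, 0, 0], [0.6, 0, 0, 0.05, 0, 0, 0], [0.6, 0, 0, 0.012, 0, 0, 0], [0.6, 0, 0, 0, 0, 0, 0], [0, 0, 0, 0, 0, 0, 0], [0, 0, 0, 0, 0, 0, 0], [0, 0, 0, 0, 0, 0, 0], [0, 0, 0, 0, 0, 0, 0]], "grip_force": 30}}

```text
t: 3.28
eef_pos: [0.4231, 0.2843, 0.0331]
eef_rot: [0.002, -0.117, 0.993, 0.001]
force: [-0.4, -0.4, 6.1]
width: 0.0228
gripper_force: 29.4
```

>>> {"fn": "drive_tool", "kwargs": {"commands": [[0, 0, 0, -0.02, 0, 0, 0], [0, 0, 0, -0.05, 0, 0, 0], [0, 0, 0, -0.05, 0, 0, 0], [0, 0, 0, 0, 0, 0, 0]]}}

```text
t: 3.78
eef_pos: [0.4239, 0.2852, 0.156]
eef_rot: [0.004, -0.117, 0.993, 0.003]
force: [0.2, 0.4, -1.5]
width: 0.0228
gripper_force: 29.6
```

```bash
python3 - <<'E'
from h import *
np.set_printoptions(precision=4,suppress=True)
wi=env.camera_info("wrist"); im=env.read_camera("wrist"); cv2.imwrite("pics/w2.png",im[:,:,::-1])
for b in blobs(im,(18,120,60),(35,255,255),100)[0]: print(b)
s=env.observe();print(s["eef_pos"],s["width"],s["force"])
E
```

```text
(np.int32(4729), np.float64(315.1), np.float64(337.5), np.int32(283), np.int32(286), np.int32(67), np.int32(99))
(np.int32(920), np.float64(313.3), np.float64(422.7), np.int32(297), np.int32(406), np.int32(33), np.int32(35))
(np.int32(109), np.float64(314.1), np.float64(460.2), np.int32(303), np.int32(458), np.int32(23), np.int32(6))
[0.4226 0.2842 0.1533] 0.02316717025856671 [-0.2304 -1.1669 -1.8221]
```

View pics/w2.png

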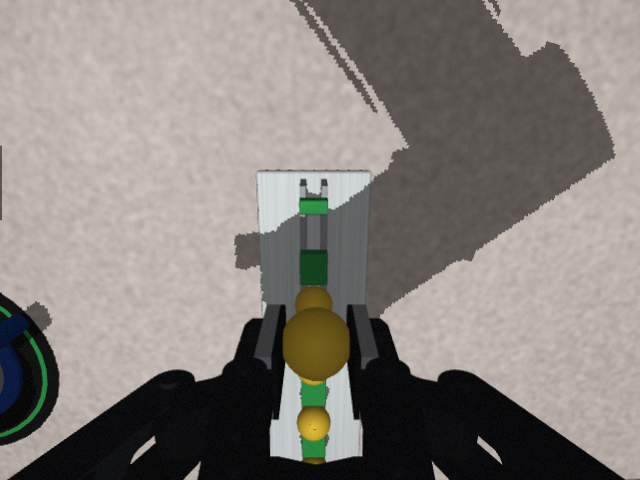

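The wrist view shows the ball held between the pads at (315,340), with its seat empty. Moving above the jug.

>>> {"fn": "drive_tool", "kwargs": {"commands": [[0, -0.0209, -0.049, 0, 0, 0, 0], [0, -0.0209, -0.049, 0, 0, 0, 0], [0, -0.0209, -0.049, 0, 0, 0, 0], [0, -0.0209, -0.049, 0, 0, 0, 0], [0, -0.0209, -0.049, 0, 0, 0, 0], [0, -0.0209, -0.049, 0, 0, 0, 0], [0, 0, 0, 0, 0, 0, 0]]}}

```text
t: 4.7
eef_pos: [0.6126, 0.0234, 0.1487]
eef_rot: [-0.002, -0.115, 0.993, -0.0]
force: [-0.7, 0.9, -0.9]
width: 0.0226
gripper_force: 29.6
```

```bash
python3 - <<'E'
from h import *
np.set_printoptions(precision=4,suppress=True)
wi=env.camera_info("wrist"); im=env.read_camera("wrist"); cv2.imwrite("pics/w3.png",im[:,:,::-1])
s=env.observe();print(s["eef_pos"],s["width"],s["joint_positions"])
t=env.read_camera("top");cv2.imwrite("pics/t3.png",t[:,:,::-1])
E
```

```text
[0.6119 0.0249 0.149 ] 0.022708938482381126 [ 0.2952  0.4144  0.127  -0.0007 -1.287  -1.6342]
```

View pics/w3.png

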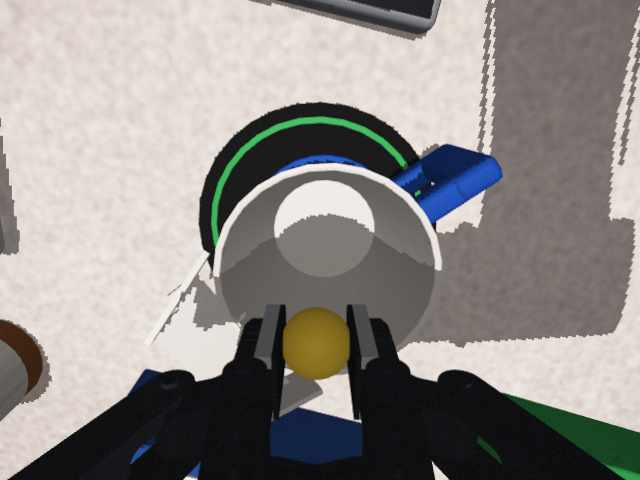

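The wrist view shows the jug floor disc at (324,228), the rim from (215,270) to (442,270) and the handle top around (462,160). The held ball is at (316,343).

```bash
python3 - <<'E'
from h import *
np.set_printoptions(precision=4,suppress=True)
wi=env.camera_info("wrist")
print(plane(wi,[(324,228)],.007), plane(wi,[(216,272),(441,268),(325,168)],.101), plane(wi,[(473,153),(425,187)],.096))
print("mat left/right/top",plane(wi,[(200,208),(320,102)],.001))
go((.6127,.0273,.062))
E
```

```text
[[0.6121 0.0318 0.007 ]] [[ 0.6202 -0.0223  0.101 ]
 [ 0.5928  0.0839  0.101 ]
 [ 0.5589  0.0175  0.101 ]] [[0.5372 0.0822 0.096 ]
 [0.5573 0.0656 0.096 ]]
mat left/right/top [[ 0.6196 -0.0566  0.001 ]
 [ 0.5308  0.0094  0.001 ]]
n 2 turn deg total [0. 0. 0.] total shift tool [-0.0017  0.001   0.0875]
[np.float64(-0.0008), np.float64(0.0005), np.float64(0.0438), np.float64(0.0), np.float64(0.0), np.float64(0.0)]
[np.float64(-0.0008), np.float64(0.0005), np.float64(0.0438), np.float64(0.0), np.float64(0.0), np.float64(0.0)]
```

>>> {"fn": "drive_tool", "kwargs": {"commands": [[0, 0, 0.0045, 0.044, 0, 0, 0], [0, 0, 0, 0.044, 0, 0, 0], [0, 0, 0, 0, 0, 0, 0], [0.45, 0, 0, 0, 0, 0, 0], [0.45, 0, 0, 0, 0, 0, 0], [0.45, 0, 0, -0.045, 0, 0, 0], [0.45, 0, 0, -0.045, 0, 0, 0], [0.6, 0.0175, 0.049, 0, 0, 0, 0], [0.6, 0.0175, 0.049, 0, 0, 0, 0], [0.6, 0.0175, 0.049, 0, 0, 0, 0], [0.6, 0.0175, 0.049, 0, 0, 0, 0], [0.6, 0, 0, 0, 0, 0, 0], [0.6, 0, 0, 0, 0, 0, 0]]}}

```text
t: 6.42
eef_pos: [0.4981, 0.2054, 0.1546]
eef_rot: [0.001, -0.117, 0.993, 0.0]
force: [0.6, 0.1, -0.0]
width: 0.0513
gripper_force: 0.0
```

```bash
python3 - <<'E'
from h import *
np.set_printoptions(precision=4,suppress=True)
ti=env.camera_info("top");im=env.read_camera("top");cv2.imwrite("pics/t4.png",im[:,:,::-1])
for b in blobs(im,(18,120,60),(35,255,255),15)[0]:
    if b[2]>200: print(b[:3],plane(ti,[b[1:3]],.0465)[0])
for x,y in((.5155,.3036),(.4690,.2930),(.5625,.3155),(.6095,.3265)): go((x,y,.029),down(103.4),1)
E
```

```text
(np.int32(64), np.float64(306.5), np.float64(242.7)) [0.6074 0.0285 0.0465]
(np.int32(117), np.float64(337.6), np.float64(321.5)) [ 0.4401 -0.0401  0.0465]
n 1 turn deg total [0.  0.1 0. ] total shift tool [-0.0395  0.092   0.1253]
[np.float64(-0.0395), np.float64(0.092), np.float64(0.1253), np.float64(0.02), np.float64(0.09), np.float64(0.02)]
n 1 turn deg total [0.  0.1 0. ] total shift tool [0.0082 0.0925 0.1252]
[np.float64(0.0082), np.float64(0.0925), np.float64(0.1252), np.float64(0.02), np.float64(0.09), np.float64(0.02)]
n 1 turn deg total [0.  0.1 0. ] total shift tool [-0.088   0.0926  0.1254]
[np.float64(-0.088), np.float64(0.0926), np.float64(0.1254), np.float64(0.02), np.float64(0.09), np.float64(0.02)]
n 1 turn deg total [0.  0.1 0. ] total shift tool [-0.1363  0.0924  0.1255]
[np.float64(-0.1363), np.float64(0.0924), np.float64(0.1255), np.float64(0.02), np.float64(0.09), np.float64(0.02)]
```

>>> {"fn": "drive_tool", "kwargs": {"commands": [[0.6, 0.0042, 0.0465, 0, 0, 0, 0], [0.6, 0.0043, 0.0465, 0, 0, 0, 0], [0.6, 0, 0, 0.06, 0, 0, 0], [0.6, 0, 0, 0.05, 0, 0, 0], [0.6, 0, 0, 0.015, 0, 0, 0], [0.6, 0, 0, 0, 0, 0, 0], [0, 0, 0, 0, 0, 0, 0], [0, 0, 0, 0, 0, 0, 0], [0, 0, 0, 0, 0, 0, 0], [0, 0, 0, -0.06, 0, 0, 0], [0, 0, 0, -0.06, 0, 0, 0], [0, -0.013, -0.0483, 0, 0, 0, 0], [0, -0.013, -0.0483, 0, 0, 0, 0], [0, -0.013, -0.0483, 0, 0, 0, 0], [0, -0.013, -0.0483, 0, 0, 0, 0], [0, -0.013, -0.0483, 0, 0, 0, 0], [0, -0.013, -0.0483, 0, 0, 0, 0], [0, 0, 0, 0, 0, 0, 0]]}}

```text
t: 8.72
eef_pos: [0.6115, 0.027, 0.1477]
eef_rot: [-0.0, -0.115, 0.993, -0.0]
force: [-0.5, 0.2, -0.5]
width: 0.0225
gripper_force: 30.3
```

```bash
cat > chk.py <<'E'
from h import *
np.set_printoptions(precision=4,suppress=True)
wi=env.camera_info("wrist"); im=env.read_camera("wrist")
s=env.observe();print(s["eef_pos"],s["width"],s["force"])
for b in blobs(im,(18,120,60),(35,255,255),100)[0]: print("Y",b)
for b in blobs(im,(105,120,50),(125,255,255),300)[0]:
    if b[1]>380 and b[2]<260: print("handle",b,plane(wi,[b[1:3]],.08)[0])
g=[b for b in blobs(im,(50,120,50),(85,255,255),100)[0] if b[2]<300]
for b in g: print("ring",b)
E
python3 - <<'E'
from h import *
for b in blobs(cv2.imread("pics/w3.png")[:,:,::-1].copy(),(105,120,50),(125,255,255),300)[0]: print("ref",b)
E
python3 chk.py
```

```text
ref (np.int32(4681), np.float64(448.5), np.float64(178.6), np.int32(391), np.int32(144), np.int32(112), np.int32(80))
ref (np.int32(623), np.float64(319.8), np.float64(161.0), np.int32(272), np.int32(154), np.int32(98), np.int32(22))
ref (np.int32(4013), np.float64(314.4), np.float64(436.9), np.int32(270), np.int32(408), np.int32(92), np.int32(56))
[0.611  0.0285 0.1478] 0.022741136903398844 [ 0.3663  0.1576 -1.1966]
Y (np.int32(1047), np.float64(321.4), np.float64(234.7), np.int32(304), np.int32(217), np.int32(36), np.int32(37))
Y (np.int32(4069), np.float64(315.7), np.float64(353.7), np.int32(282), np.int32(317), np.int32(69), np.int32(74))
handle (np.int32(4715), np.float64(441.4), np.float64(179.3), np.int32(384), np.int32(144), np.int32(112), np.int32(81)) [0.5536 0.0777 0.08  ]
ring (np.int32(2056), np.float64(287.3), np.float64(151.7), np.int32(205), np.int32(116), np.int32(198), np.int32(128))
```

>>> {"fn": "drive_tool", "kwargs": {"commands": [[0, 0, 0, 0.044, 0, 0, 0], [0, 0, 0, 0.044, 0, 0, 0], [0, 0, 0, 0, 0, 0, 0], [0.45, 0, 0, 0, 0, 0, 0], [0.45, 0, 0, 0, 0, 0, 0], [0.45, 0, 0, -0.044, 0, 0, 0], [0.45, 0, 0, -0.044, 0, 0, 0], [0.6, 0.0057, 0.0581, 0, 0, 0, 0], [0.6, 0.0057, 0.0581, 0, 0, 0, 0], [0.6, 0.0057, 0.0581, 0, 0, 0, 0], [0.6, 0.0057, 0.0581, 0, 0, 0, 0], [0.6, 0.0057, 0.0581, 0, 0, 0, 0], [0.6, 0, 0, 0, 0, 0, 0], [0.6, 0, 0, 0.06, 0, 0, 0], [0.6, 0, 0, 0.03, 0, 0, 0], [0.6, 0, 0, 0, 0, 0, 0]]}}

```text
t: 10.78
eef_pos: [0.515, 0.3044, 0.0572]
eef_rot: [-0.001, -0.117, 0.993, -0.001]
force: [-0.1, -0.4, 1.0]
width: 0.0511
gripper_force: 0.0
```

```bash
python3 - <<'E'
from h import *
go((.516,.3042,.029),down(103.4),1)
E
```

```text
n 1 turn deg total [-0.1 -0.2  0. ] total shift tool [-0.001  -0.0004  0.0282]
[np.float64(-0.001), np.float64(-0.0004), np.float64(0.0282), np.float64(-0.11), np.float64(-0.18), np.float64(0.0)]
```

>>> {"fn": "drive_tool", "kwargs": {"commands": [[0.6, 0, 0, 0.028, 0, 0, 0], [0.6, 0, 0, 0, 0, 0, 0], [0, 0, 0, 0, 0, 0, 0], [0, 0, 0, 0, 0, 0, 0], [0, 0, 0, 0, 0, 0, 0], [0, 0, 0, -0.06, 0, 0, 0], [0, 0, 0, -0.06, 0, 0, 0], [0, -0.0049, -0.0483, 0, 0, 0, 0], [0, -0.0049, -0.0483, 0, 0, 0, 0], [0, -0.0049, -0.0483, 0, 0, 0, 0], [0, -0.0049, -0.0483, 0, 0, 0, 0], [0, -0.0049, -0.0483, 0, 0, 0, 0], [0, -0.0049, -0.0483, 0, 0, 0, 0], [0, 0, 0, 0, 0, 0, 0]]}}

```text
t: 12.52
eef_pos: [0.6121, 0.0278, 0.1501]
eef_rot: [-0.0, -0.115, 0.993, -0.0]
force: [0.2, 0.1, -0.6]
width: 0.0229
gripper_force: 30.3
```

```bash
python3 chk.py
```

```text
[0.6117 0.0294 0.1501] 0.023045358645476938 [ 0.5618  0.2976 -0.5317]
Y (np.int32(2029), np.float64(315.5), np.float64(247.1), np.int32(292), np.int32(213), np.int32(48), np.int32(69))
Y (np.int32(3955), np.float64(315.8), np.float64(347.3), np.int32(283), np.int32(312), np.int32(67), np.int32(72))
handle (np.int32(4586), np.float64(438.9), np.float64(177.3), np.int32(383), np.int32(143), np.int32(109), np.int32(80)) [0.5537 0.0777 0.08  ]
ring (np.int32(2020), np.float64(286.4), np.float64(150.0), np.int32(205), np.int32(115), np.int32(197), np.int32(126))
```

>>> {"fn": "drive_tool", "kwargs": {"commands": [[0, 0, 0, 0.044, 0, 0, 0], [0, 0, 0, 0.044, 0, 0, 0], [0, 0, 0, 0, 0, 0, 0], [0.45, 0, 0, 0, 0, 0, 0], [0.45, 0, 0, 0, 0, 0, 0], [0.45, 0, 0, -0.044, 0, 0, 0], [0.45, 0, 0, -0.044, 0, 0, 0], [0.6, -0.0038, 0.0579, 0, 0, 0, 0], [0.6, -0.0038, 0.0579, 0, 0, 0, 0], [0.6, -0.0038, 0.0579, 0, 0, 0, 0], [0.6, -0.0038, 0.0579, 0, 0, 0, 0], [0.6, -0.0038, 0.0579, 0, 0, 0, 0], [0.6, 0, 0, 0, 0, 0, 0], [0.6, 0, 0, 0.06, 0, 0, 0], [0.6, 0, 0, 0.03, 0, 0, 0], [0.6, 0, 0, 0, 0, 0, 0]]}}

```text
t: 14.58
eef_pos: [0.562, 0.3155, 0.0591]
eef_rot: [-0.002, -0.117, 0.993, -0.001]
force: [0.7, 0.8, 0.1]
width: 0.0515
gripper_force: 0.0
```

```bash
python3 - <<'E'
from h import *
go((.563,.3155,.029),down(103.4),1)
E
```

```text
n 1 turn deg total [-0.1 -0.2  0. ] total shift tool [-0.0011 -0.0002  0.0301]
[np.float64(-0.0011), np.float64(-0.0002), np.float64(0.0301), np.float64(-0.1), np.float64(-0.19), np.float64(0.01)]
```

>>> {"fn": "drive_tool", "kwargs": {"commands": [[0.6, -0.001, 0, 0.03, 0, 0, 0], [0.6, 0, 0, 0, 0, 0, 0], [0, 0, 0, 0, 0, 0, 0], [0, 0, 0, 0, 0, 0, 0], [0, 0, 0, 0, 0, 0, 0], [0, 0, 0, -0.06, 0, 0, 0], [0, 0, 0, -0.06, 0, 0, 0], [0, 0.003, -0.0483, 0, 0, 0, 0], [0, 0.003, -0.0483, 0, 0, 0, 0], [0, 0.003, -0.0483, 0, 0, 0, 0], [0, 0.003, -0.0483, 0, 0, 0, 0], [0, 0.003, -0.0483, 0, 0, 0, 0], [0, 0.003, -0.0483, 0, 0, 0, 0], [0, 0, 0, 0, 0, 0, 0]]}}

```text
t: 16.32
eef_pos: [0.6137, 0.0278, 0.1503]
eef_rot: [-0.0, -0.115, 0.993, -0.0]
force: [-0.8, 0.5, -0.2]
width: 0.0226
gripper_force: 30.3
```

```bash
python3 chk.py
```

```text
[0.6136 0.0295 0.1503] 0.022958960405212003 [-0.4878  0.8238 -1.4654]
Y (np.int32(2077), np.float64(337.1), np.float64(230.9), np.int32(304), np.int32(204), np.int32(67), np.int32(55))
Y (np.int32(985), np.float64(309.6), np.float64(264.2), np.int32(292), np.int32(247), np.int32(36), np.int32(35))
Y (np.int32(3961), np.float64(315.8), np.float64(343.6), np.int32(283), np.int32(308), np.int32(67), np.int32(72))
handle (np.int32(4565), np.float64(439.9), np.float64(174.2), np.int32(384), np.int32(140), np.int32(109), np.int32(79)) [0.5537 0.0778 0.08  ]
ring (np.int32(2022), np.float64(287.2), np.float64(147.3), np.int32(205), np.int32(112), np.int32(197), np.int32(127))
```

>>> {"fn": "drive_tool", "kwargs": {"commands": [[0, 0, 0, 0.044, 0, 0, 0], [0, 0, 0, 0.044, 0, 0, 0], [0, 0, 0, 0, 0, 0, 0], [0.45, 0, 0, 0, 0, 0, 0], [0.45, 0, 0, 0, 0, 0, 0], [0.45, 0, 0, -0.044, 0, 0, 0], [0.45, 0, 0, -0.044, 0, 0, 0], [0.6, -0.013, 0.0581, 0, 0, 0, 0], [0.6, -0.013, 0.0581, 0, 0, 0, 0], [0.6, -0.013, 0.0581, 0, 0, 0, 0], [0.6, -0.013, 0.0581, 0, 0, 0, 0], [0.6, -0.013, 0.0581, 0, 0, 0, 0], [0.6, 0, 0, 0, 0, 0, 0], [0.6, 0, 0, 0.06, 0, 0, 0], [0.6, 0, 0, 0.03, 0, 0, 0], [0.6, 0, 0, 0, 0, 0, 0]]}}

```text
t: 18.38
eef_pos: [0.6084, 0.3273, 0.0589]
eef_rot: [-0.002, -0.117, 0.993, -0.001]
force: [0.9, 0.1, 0.3]
width: 0.0515
gripper_force: 0.0
```

```bash
python3 - <<'E'
from h import *
go((.6097,.3265,.029),down(103.4),1)
E
```

```text
n 1 turn deg total [-0.1 -0.2  0. ] total shift tool [-0.0012 -0.0011  0.0299]
[np.float64(-0.0012), np.float64(-0.0011), np.float64(0.0299), np.float64(-0.09), np.float64(-0.21), np.float64(0.01)]
```

>>> {"fn": "drive_tool", "kwargs": {"commands": [[0.6, -0.001, -0.001, 0.03, 0, 0, 0], [0.6, 0, 0, 0, 0, 0, 0], [0, 0, 0, 0, 0, 0, 0], [0, 0, 0, 0, 0, 0, 0], [0, 0, 0, 0, 0, 0, 0], [0, 0, 0, -0.06, 0, 0, 0], [0, 0, 0, -0.06, 0, 0, 0], [0, 0.011, -0.0483, 0, 0, 0, 0], [0, 0.011, -0.0483, 0, 0, 0, 0], [0, 0.011, -0.0483, 0, 0, 0, 0], [0, 0.011, -0.0483, 0, 0, 0, 0], [0, 0.011, -0.0483, 0, 0, 0, 0], [0, 0.011, -0.0483, 0, 0, 0, 0], [0, 0, 0, 0, 0, 0, 0]]}}

```text
t: 20.12
eef_pos: [0.6134, 0.0275, 0.1506]
eef_rot: [-0.0, -0.115, 0.993, -0.0]
force: [0.4, 0.5, -0.4]
width: 0.0226
gripper_force: 30.3
```

```bash
python3 chk.py
```

```text
[0.6135 0.0292 0.1505] 0.022823920951896212 [-0.2716  0.9429 -0.4595]
Y (np.int32(3715), np.float64(329.1), np.float64(243.6), np.int32(293), np.int32(203), np.int32(79), np.int32(80))
Y (np.int32(3956), np.float64(315.8), np.float64(343.4), np.int32(283), np.int32(308), np.int32(67), np.int32(72))
handle (np.int32(4554), np.float64(440.1), np.float64(174.7), np.int32(384), np.int32(141), np.int32(109), np.int32(79)) [0.5537 0.0778 0.08  ]
ring (np.int32(2017), np.float64(287.2), np.float64(148.0), np.int32(206), np.int32(112), np.int32(196), np.int32(128))
```

>>> {"fn": "drive_tool", "kwargs": {"commands": [[0, 0, 0, 0.044, 0, 0, 0], [0, 0, 0, 0.044, 0, 0, 0], [0, 0, 0, 0, 0, 0, 0], [0.45, 0, 0, 0, 0, 0, 0], [0.45, 0, 0, 0, 0, 0, 0], [0.45, 0, 0, -0.044, 0, 0, 0], [0.45, 0, 0, -0.044, 0, 0, 0], [0.45, 0, 0, -0.05, 0, 0, 0], [0.45, 0, 0, -0.05, 0, 0, 0], [0.45, 0.04, 0, 0, 0, 0, 0], [0.45, 0.03, 0, 0, 0, 0, 0], [0.45, 0, 0, 0, 0, 0, 0], [0.45, 0, 0, 0, 0, 0, 0]]}}

```text
t: 21.8
eef_pos: [0.5462, 0.0146, 0.2515]
eef_rot: [0.001, -0.117, 0.993, 0.0]
force: [-0.3, -0.0, -0.6]
width: 0.0386
gripper_force: 0.0
```

```bash
python3 - <<'E'
from h import *
np.set_printoptions(precision=4,suppress=True)
wi=env.camera_info("wrist"); im=env.read_camera("wrist"); cv2.imwrite("pics/w4.png",im[:,:,::-1])
print(env.observe()["eef_pos"])
for b in blobs(im,(18,120,60),(35,255,255),100)[0]: print("Y",b)
bl,m=blobs(im,(105,120,50),(125,255,255),300)
for b in bl: print(b)
E
```

```text
[0.5463 0.0146 0.2509]
Y (np.int32(1243), np.float64(279.6), np.float64(56.1), np.int32(261), np.int32(36), np.int32(38), np.int32(42))
Y (np.int32(2384), np.float64(315.9), np.float64(272.9), np.int32(280), np.int32(242), np.int32(73), np.int32(63))
(np.int32(1348), np.float64(199.1), np.float64(37.0), np.int32(179), np.int32(16), np.int32(41), np.int32(43))
(np.int32(3542), np.float64(360.4), np.float64(234.1), np.int32(264), np.int32(209), np.int32(160), np.int32(62))
(np.int32(6756), np.float64(312.7), np.float64(428.7), np.int32(246), np.int32(392), np.int32(134), np.int32(71))
(np.int32(379), np.float64(175.5), np.float64(468.2), np.int32(162), np.int32(454), np.int32(23), np.int32(26))
```

View pics/w4.png

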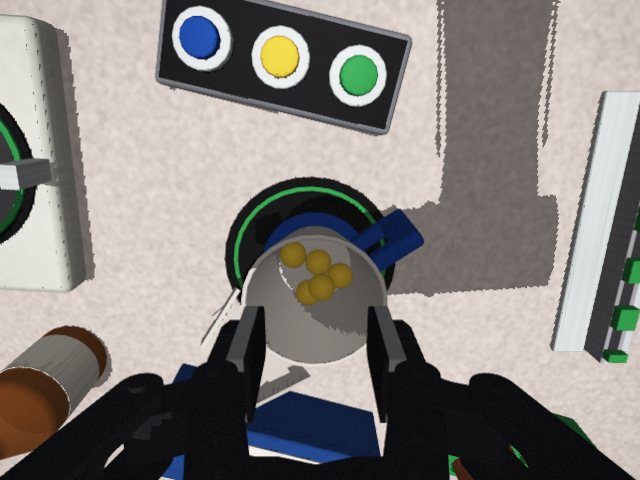

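All five balls lie in the jug at (292–340, 255–292). The rim circle is centred at about (315,300), the handle top face at about (404,231), and the buttons are blue (199,37), yellow (280,56) and green (358,75).

```bash
python3 - <<'E'
import cv2
im=cv2.imread("pics/w4.png")[170:380,220:440]
cv2.imwrite("pics/c4.png",cv2.resize(im,None,fx=2.8,fy=2.8,interpolation=2))
E
```

```text
(no output)
```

View pics/c4.png

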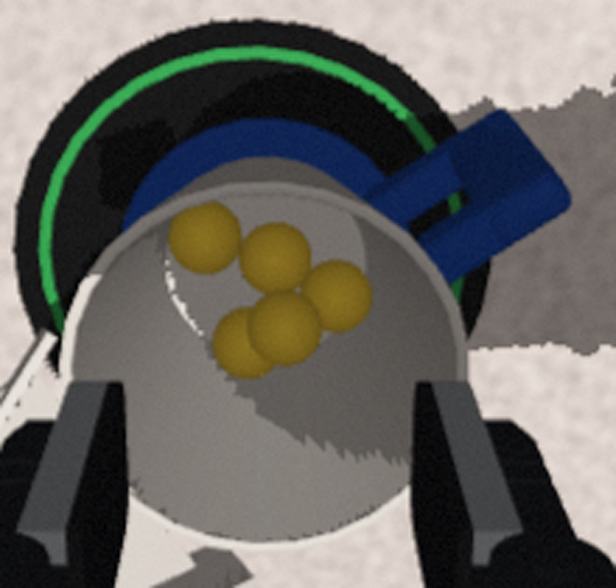

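The crop shows the lit handle-top strip running out to about (557,183) and the rim centred at (265,363).

```bash
python3 - <<'E'
from h import *
np.set_printoptions(precision=4,suppress=True)
wi=env.camera_info("wrist")
c=lambda x,y:(220+x/2.8,170+y/2.8)
J=plane(wi,[c(265,363)],.102)[0]; H=plane(wi,[c(557,183)],.096)[0]
print(J,H,np.linalg.norm((H-J)[:2]),np.degrees(np.arctan2(*(J-H)[1::-1])))
print(plane(wi,[c(62,363),c(468,363),c(265,183),c(265,543)],.102))
# spout from first top pic etc; predicted handle points in top and wrist to check
for psi in(-36,-40,-44):
    u=np.array([np.cos(np.radians(psi)),np.sin(np.radians(psi)),0]);v=np.array([-u[1],u[0],0]);o=np.array([.612,.030,0])
    pts=np.array([o-.098*u+s*.007*v+[0,0,.096] for s in(1,-1)]+[o-.074*u+s*.007*v+[0,0,.096] for s in(1,-1)])
    print(psi,((proj(wi,pts)-[220,170])*2.8).round(0).tolist())
print("buttons",plane(wi,[(199.1,37),(279.6,56.1)],.044))
E
```

```text
[0.606  0.0276 0.102 ] [0.5401 0.0911 0.096 ] 0.09149696837064779 -43.901375122068885
[[ 0.6188 -0.0261  0.102 ]
 [ 0.5932  0.0813  0.102 ]
 [ 0.5562  0.0158  0.102 ]
 [ 0.6614  0.0408  0.102 ]]
-36 [[569.0, 173.0], [537.0, 134.0], [496.0, 229.0], [464.0, 191.0]]
-40 [[582.0, 194.0], [553.0, 153.0], [506.0, 245.0], [477.0, 205.0]]
-44 [[593.0, 215.0], [568.0, 173.0], [514.0, 260.0], [488.0, 219.0]]
buttons [[ 0.4419 -0.101   0.044 ]
 [ 0.4408 -0.0393  0.044 ]]
```

```bash
cat >> h.py <<'E'
def pit(psi,al):
    p,a=np.radians([psi,al]); u=np.array([np.cos(p),np.sin(p),0]); k=np.array([0,0,1.])
    z=u*np.cos(a)-k*np.sin(a); x=u*np.sin(a)+k*np.cos(a); return R.from_matrix(np.c_[x,np.cross(z,x),z])
E
python3 - <<'E'
from h import *
go((.47,.145,.25),pit(-40,90))
E
```

```text
n 13 turn deg total [-1.000e-01  0.000e+00 -1.266e+02] total shift tool [0.0439 0.1445 0.0008]
[np.float64(0.0034), np.float64(0.0111), np.float64(0.0001), np.float64(-0.01), np.float64(0.0), np.float64(-9.73)]
[np.float64(0.0015), np.float64(0.0115), np.float64(0.0001), np.float64(-0.01), np.float64(0.0), np.float64(-9.73)]
[np.float64(-0.0005), np.float64(0.0116), np.float64(0.0001), np.float64(-0.01), np.float64(0.0), np.float64(-9.73)]
[np.float64(-0.0025), np.float64(0.0114), np.float64(0.0001), np.float64(-0.01), np.float64(0.0), np.float64(-9.73)]
[np.float64(-0.0044), np.float64(0.0108), np.float64(0.0001), np.float64(-0.01), np.float64(0.0), np.float64(-9.73)]
[np.float64(-0.0061), np.float64(0.0099), np.float64(0.0001), np.float64(-0.01), np.float64(0.0), np.float64(-9.73)]
[np.float64(-0.0077), np.float64(0.0087), np.float64(0.0001), np.float64(-0.01), np.float64(0.0), np.float64(-9.73)]
[np.float64(-0.0091), np.float64(0.0073), np.float64(0.0001), np.float64(-0.01), np.float64(0.0), np.float64(-9.73)]
[np.float64(-0.0102), np.float64(0.0056), np.float64(0.0001), np.float64(-0.01), np.float64(0.0), np.float64(-9.73)]
[np.float64(-0.011), np.float64(0.0038), np.float64(0.0001), np.float64(-0.01), np.float64(0.0), np.float64(-9.73)]
[np.float64(-0.0115), np.float64(0.0019), np.float64(0.0001), np.float64(-0.01), np.float64(0.0), np.float64(-9.73)]
[np.float64(-0.0116), np.float64(-0.0), np.float64(0.0001), np.float64(-0.01), np.float64(0.0), np.float64(-9.73)]
[np.float64(-0.0114), np.float64(-0.002), np.float64(0.0001), np.float64(-0.01), np.float64(0.0), np.float64(-9.73)]
```

>>> {"fn": "drive_tool", "kwargs": {"commands": [[0.45, 0.0146, 0.0482, 0, 0, 0, 0], [0.45, 0.0146, 0.0482, 0, 0, 0, 0], [0.45, 0.0146, 0.0482, 0, 0, 0, 0], [1, 0, 0, 0, 0, 0, -10.55], [1, 0, 0, 0, 0, 0, -10.55], [1, 0, 0, 0, 0, 0, -10.55], [1, 0, 0, 0, 0, 0, -10.55], [1, 0, 0, 0, 0, 0, -10.55], [1, 0, 0, 0, 0, 0, -10.55], [1, 0, 0, 0, 0, 0, -10.55], [1, 0, 0, 0, 0, 0, -10.55], [1, 0, 0, 0, 0, 0, -10.55], [1, 0, 0, 0, 0, 0, -10.55], [1, 0, 0, 0, 0, 0, -10.55], [1, 0, 0, 0, 0, 0, -10.55], [1, 0, 0, 0, 0, 10, 0], [1, 0, 0, 0, 0, 10, 0], [1, 0, 0, 0, 0, 10, 0], [1, 0, 0, 0, 0, 0, 0]]}}

```text
t: 24.22
eef_pos: [0.4676, 0.1449, 0.2477]
eef_rot: [0.091, 0.909, -0.327, 0.243]
force: [-0.5, 0.9, 0.6]
width: 0.0855
gripper_force: 0.0
```

```bash
python3 - <<'E'
from h import *
np.set_printoptions(precision=4,suppress=True)
s=env.observe();print(s["eef_pos"],s["joint_positions"]);print(q2R(s["eef_rot"]).as_matrix())
go((.4706,.1451,.127),pit(-40,30))
E
```

```text
[0.4676 0.1449 0.2477] [ 0.99    0.011  -0.4571  0.557  -1.2296 -0.3351]
[[ 0.6675 -0.6389  0.3824]
 [-0.5499 -0.7693 -0.3254]
 [ 0.502   0.0069 -0.8648]]
n 3 turn deg total [ 0.1 29.9  0.5] total shift tool [-0.0587 -0.0029  0.1055]
[np.float64(-0.0196), np.float64(-0.001), np.float64(0.0352), np.float64(0.03), np.float64(9.95), np.float64(0.16)]
[np.float64(-0.0254), np.float64(-0.0009), np.float64(0.0312), np.float64(0.03), np.float64(9.95), np.float64(0.16)]
[np.float64(-0.0304), np.float64(-0.0008), np.float64(0.0264), np.float64(0.03), np.float64(9.95), np.float64(0.16)]
```

>>> {"fn": "drive_tool", "kwargs": {"commands": [[1, -0.0196, -0.001, 0.0352, 0, 9.95, 0.2], [1, -0.0254, -0.001, 0.0312, 0, 9.95, 0.2], [1, -0.0304, -0.001, 0.0264, 0, 9.95, 0.2], [1, 0, 0, 0, 0, 0, 0], [1, 0, 0, 0, 0, 0, 0]]}}

```text
t: 24.85
eef_pos: [0.4741, 0.1467, 0.1408]
eef_rot: [0.166, 0.821, -0.307, 0.452]
force: [0.3, -0.2, 1.2]
width: 0.0852
gripper_force: 0.0
```

```bash
python3 - <<'E'
from h import *
np.set_printoptions(precision=4,suppress=True)
s=env.observe();print(s["eef_pos"],s["joint_positions"],s["force"]);print(q2R(s["eef_rot"]).as_matrix())
a=env.read_camera("wrist");b=env.read_camera("side")
cv2.imwrite("pics/p5.png",np.hstack([cv2.resize(i,(400,300)) for i in(a,b)])[:,:,::-1])
go((.5569,.0727,.062),pit(-40,30),3)
E
```

```text
[0.4741 0.1467 0.1408] [ 1.1248  0.2606 -0.9121  1.103  -1.1486 -1.1539] [ 0.3094 -0.2473  1.2272]
[[ 0.4035 -0.6544  0.6395]
 [-0.3546 -0.7562 -0.55  ]
 [ 0.8434 -0.0049 -0.5372]]
n 3 turn deg total [ 0.5  2.5 -0.9] total shift tool [-0.0075  0.0024  0.1365]
[np.float64(-0.0025), np.float64(0.0008), np.float64(0.0455), np.float64(0.17), np.float64(0.84), np.float64(-0.3)]
[np.float64(-0.0032), np.float64(0.0009), np.float64(0.0455), np.float64(0.17), np.float64(0.84), np.float64(-0.3)]
[np.float64(-0.0038), np.float64(0.001), np.float64(0.0454), np.float64(0.17), np.float64(0.84), np.float64(-0.3)]
```

View pics/p5.png

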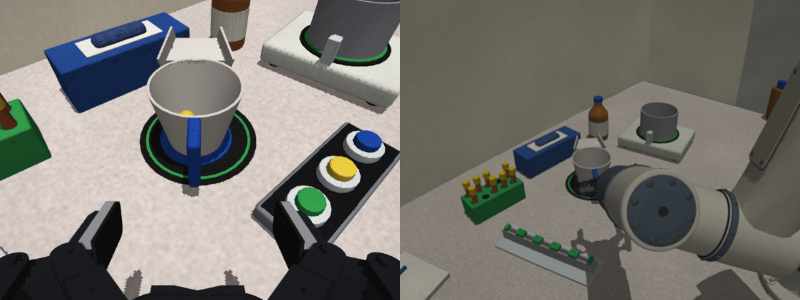

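The handle is centred between the open fingers, at (195,150) in the wrist half, and the side half shows the arm clear of everything. Approaching.

>>> {"fn": "drive_tool", "kwargs": {"commands": [[0.7, -0.002, 0.0006, 0.034, 0, 0.6, 0], [0.7, -0.002, 0.0006, 0.034, 0, 0.6, 0], [0.7, -0.002, 0.0006, 0.034, 0, 0.6, 0], [0.7, -0.0015, 0.0006, 0.034, 0, 0.6, 0], [0.7, 0, 0, 0, 0, 0, 0], [0.7, 0, 0, 0, 0, 0, 0]]}}

```text
t: 25.7
eef_pos: [0.5574, 0.071, 0.0645]
eef_rot: [0.172, 0.811, -0.304, 0.47]
force: [0.6, 0.3, 0.3]
width: 0.0597
gripper_force: 0.0
```

```bash
python3 - <<'E'
from h import *
np.set_printoptions(precision=4,suppress=True)
s=env.observe();print(s["eef_pos"],s["joint_positions"],s["force"])
a=env.read_camera("wrist")
cv2.imwrite("pics/p6.png",cv2.resize(a,(480,360))[:,:,::-1])
go((.5569,.0727,.062),pit(-40,30),1)
E
```

```text
[0.5574 0.071  0.0645] [ 0.6699  0.4275 -1.01    1.6849 -1.028  -1.4264] [0.5951 0.3216 0.2544]
n 1 turn deg total [ 0.5 -0.1 -0.8] total shift tool [-0.0025 -0.0006  0.0004]
[np.float64(-0.0025), np.float64(-0.0006), np.float64(0.0004), np.float64(0.48), np.float64(-0.06), np.float64(-0.75)]
```

View pics/p6.png

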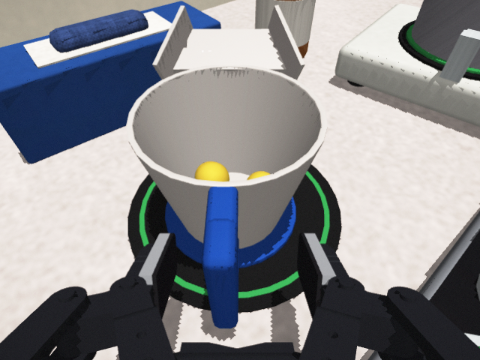

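The wrist view shows the handle (top at (222,190)) centred between the pads at 155 and 315. Closing firmly and lifting a little.

>>> {"fn": "drive_tool", "kwargs": {"commands": [[0, 0, 0, 0, 0, 0, 0], [0, 0, 0, 0, 0, 0, 0], [0, 0, 0, 0, 0, 0, 0], [0, 0, 0, 0, 0, 0, 0], [0, 0, 0, 0, 0, 0, 0], [0, 0.0173, 0, -0.01, 0, 0, 0], [0, 0.0173, 0, -0.01, 0, 0, 0], [0, 0, 0, 0, 0, 0, 0]], "grip_force": 100}}

```text
t: 26.75
eef_pos: [0.5558, 0.0708, 0.102]
eef_rot: [0.172, 0.812, -0.303, 0.469]
force: [0.7, -0.3, -4.4]
width: 0.0124
gripper_force: 97.6
```

```bash
python3 - <<'E'
from h import *
np.set_printoptions(precision=4,suppress=True)
s=env.observe();print(s["eef_pos"],s["joint_positions"],s["force"],s["moment"]);print(q2R(s["eef_rot"]).as_matrix())
a=env.read_camera("wrist");b=env.read_camera("side")
cv2.imwrite("pics/p7.png",np.hstack([cv2.resize(i,(400,300)) for i in(a,b)])[:,:,::-1])
E
```

```text
[0.5558 0.0708 0.102 ] [ 0.7071  0.3479 -0.9892  1.586  -1.0257 -1.305 ] [ 0.7009 -0.2679 -4.4026] [2.6944 3.1329 0.0172]
[[ 0.377  -0.6536  0.6563]
 [-0.3306 -0.7568 -0.5638]
 [ 0.8652 -0.0044 -0.5014]]
```

View pics/p7.png

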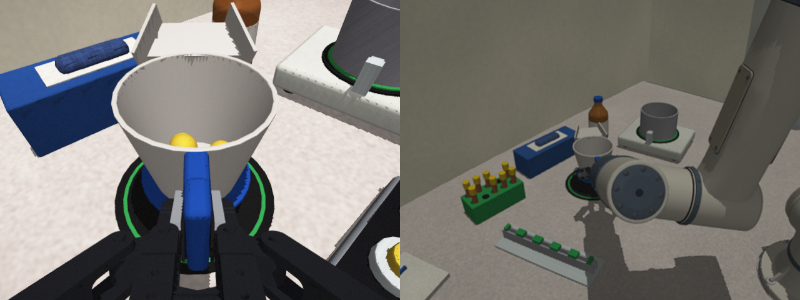

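The jug is held and lifted level, balls still inside, wrench about 4.4 N. Working out the way to the jar.

```bash
cat >> h.py <<'E'
def tcp(lip,d,th):
    "TCP for lip point, heading d deg, tilt th deg (grip at jug -66.6, 64.5; tool pitched 30)"
    t=np.radians(th); a,b=-.1506,-.0425; u=np.array([np.cos(np.radians(d)),np.sin(np.radians(d)),0])
    return np.array(lip)+u*(a*np.cos(t)+b*np.sin(t))+np.array([0,0,-a*np.sin(t)+b*np.cos(t)]), pit(d,30+th)
def lip(back,z,d,J=(.580,-.293)):
    return np.array([J[0]-back*np.cos(np.radians(d)),J[1]-back*np.sin(np.radians(d)),z])
E
python3 - <<'E'
from h import *
np.set_printoptions(precision=4,suppress=True)
si=env.camera_info("side")
print("jar side",plane(si,[(414.5,182)],.135), proj(si,[[.58,-.293,.135],[.58+.064*.77,-.293+.064*.636,.135],[.58-.064*.77,-.293-.064*.636,.135]]))
s=env.observe()
go(s["eef_pos"]+[0,0,.11])
P,Rt=tcp(lip(.03,.26,-65),-65,0);print(P)
R1=q2R(s["eef_rot"]);print("next from lifted", R1.inv().apply(P-s["eef_pos"]-[0,0,.11]), np.degrees((R1.inv()*Rt).as_rotvec()))
E
```

```text
jar side [[ 0.5667 -0.2612  0.135 ]] [[416.7459 175.1273]
 [386.6918 175.2617]
 [446.552  175.0524]]
n 2 turn deg total [0. 0. 0.] total shift tool [ 0.0952 -0.0002 -0.0552]
[np.float64(0.0476), np.float64(-0.0001), np.float64(-0.0276), np.float64(0.0), np.float64(0.0), np.float64(0.0)]
[np.float64(0.0476), np.float64(-0.0001), np.float64(-0.0276), np.float64(0.0), np.float64(0.0), np.float64(0.0)]
[ 0.5037 -0.1293  0.2175]
next from lifted [0.0518 0.1851 0.0754] [-21.0001   0.1167  12.004 ]
```

>>> {"fn": "drive_tool", "kwargs": {"commands": [[0, 0.0317, 0, -0.0184, 0, 0, 0], [0, 0.0317, 0, -0.0184, 0, 0, 0], [0, 0.0317, 0, -0.0184, 0, 0, 0], [0, 0.0086, 0.0309, 0.0126, 0, 0, 0], [0, 0.0086, 0.0309, 0.0126, 0, 0, 0], [0, 0.0086, 0.0309, 0.0126, 0, 0, 0], [0, 0.0086, 0.0309, 0.0126, 0, 0, 0], [0, 0.0086, 0.0309, 0.0126, 0, 0, 0], [0, 0.0086, 0.0309, 0.0126, 0, 0, 0], [0, 0, 0, 0, -5.2, 0, 3], [0, 0, 0, 0, -5.2, 0, 3], [0, 0, 0, 0, -5.2, 0, 3], [0, 0, 0, 0, -5.2, 0, 3], [0, 0, 0, 0, 0, 0, 0]]}}

```text
t: 28.6
eef_pos: [0.5077, -0.1162, 0.2334]
eef_rot: [0.274, 0.732, -0.469, 0.41]
force: [0.0, -0.2, -5.2]
width: 0.0126
gripper_force: 98.3
```

```bash
python3 - <<'E'
from h import *
np.set_printoptions(precision=4,suppress=True)
s=env.observe();print(s["eef_pos"],s["joint_positions"],s["force"]);print(q2R(s["eef_rot"]).as_matrix())
for th in (0,60): P,Rt=tcp(lip(.03,.25,-65),-65,th);go(P,Rt,6)
E
```

```text
[ 0.5077 -0.1162  0.2334] [ 0.5769  0.1296 -0.8207  1.1171 -1.2289 -0.8969] [ 0.0304 -0.2153 -5.2465]
[[ 0.2231 -0.9122  0.3436]
 [-0.4621 -0.4093 -0.7867]
 [ 0.8583  0.0167 -0.5128]]
n 6 turn deg total [1.2 0.9 0.4] total shift tool [-0.0171  0.0086  0.0222]
[np.float64(-0.0028), np.float64(0.0014), np.float64(0.0037), np.float64(0.2), np.float64(0.14), np.float64(0.07)]
[np.float64(-0.0029), np.float64(0.0015), np.float64(0.0037), np.float64(0.2), np.float64(0.14), np.float64(0.07)]
[np.float64(-0.0029), np.float64(0.0015), np.float64(0.0037), np.float64(0.2), np.float64(0.14), np.float64(0.07)]
[np.float64(-0.0029), np.float64(0.0015), np.float64(0.0037), np.float64(0.2), np.float64(0.14), np.float64(0.07)]
[np.float64(-0.0029), np.float64(0.0015), np.float64(0.0037), np.float64(0.2), np.float64(0.14), np.float64(0.07)]
[np.float64(-0.0029), np.float64(0.0015), np.float64(0.0036), np.float64(0.2), np.float64(0.14), np.float64(0.07)]
n 6 turn deg total [  1.3 -59.1  -0.3] total shift tool [ 0.1329  0.0106 -0.0225]
[np.float64(0.0221), np.float64(0.0018), np.float64(-0.0038), np.float64(0.22), np.float64(-9.86), np.float64(-0.04)]
[np.float64(0.0212), np.float64(0.0018), np.float64(-0.0075), np.float64(0.22), np.float64(-9.86), np.float64(-0.04)]
[np.float64(0.0196), np.float64(0.0017), np.float64(-0.011), np.float64(0.22), np.float64(-9.86), np.float64(-0.04)]
[np.float64(0.0174), np.float64(0.0017), np.float64(-0.0142), np.float64(0.22), np.float64(-9.86), np.float64(-0.04)]
[np.float64(0.0147), np.float64(0.0017), np.float64(-0.017), np.float64(0.22), np.float64(-9.86), np.float64(-0.04)]
[np.float64(0.0116), np.float64(0.0016), np.float64(-0.0193), np.float64(0.22), np.float64(-9.86), np.float64(-0.04)]
```

```bash
python3 - <<'E'
from h import *
P,Rt=tcp(lip(.03,.24,-65),-65,45);go(P,Rt,6)
E
```

```text
n 6 turn deg total [  1.3 -44.1  -0.1] total shift tool [ 0.0836  0.0102 -0.0216]
[np.float64(0.0139), np.float64(0.0017), np.float64(-0.0036), np.float64(0.22), np.float64(-7.36), np.float64(-0.02)]
[np.float64(0.0134), np.float64(0.0017), np.float64(-0.0054), np.float64(0.22), np.float64(-7.36), np.float64(-0.02)]
[np.float64(0.0126), np.float64(0.0017), np.float64(-0.007), np.float64(0.22), np.float64(-7.36), np.float64(-0.02)]
[np.float64(0.0116), np.float64(0.0016), np.float64(-0.0086), np.float64(0.22), np.float64(-7.36), np.float64(-0.02)]
[np.float64(0.0104), np.float64(0.0016), np.float64(-0.01), np.float64(0.22), np.float64(-7.36), np.float64(-0.02)]
[np.float64(0.009), np.float64(0.0016), np.float64(-0.0113), np.float64(0.22), np.float64(-7.36), np.float64(-0.02)]
```

>>> {"fn": "drive_tool", "kwargs": {"commands": [[0, 0.0139, 0.0017, -0.0036, 0.2, -7.36, 0], [0, 0.0134, 0.0017, -0.0054, 0.2, -7.36, 0], [0, 0.0126, 0.0017, -0.007, 0.2, -7.36, 0], [0, 0.0116, 0.0017, -0.0086, 0.2, -7.36, 0], [0, 0.0104, 0.0017, -0.01, 0.2, -7.36, 0], [0, 0.009, 0.0017, -0.0113, 0.2, -7.36, 0], [0, 0, 0, 0, 0, 0, 0]]}}

```text
t: 29.48
eef_pos: [0.5082, -0.1459, 0.3193]
eef_rot: [0.069, 0.834, -0.536, 0.111]
force: [0.3, 0.7, -4.4]
width: 0.0124
gripper_force: 98.2
```

```bash
python3 - <<'E'
from h import *
np.set_printoptions(precision=4,suppress=True)
s=env.observe();print(s["eef_pos"],s["joint_positions"],s["force"])
P,Rt=tcp(lip(.03,.24,-65),-65,45);print(P-s["eef_pos"])
a=env.read_camera("top");b=env.read_camera("side")
cv2.imwrite("pics/p8.png",np.hstack([a[130:370,300:620],b[80:320,280:600]])[:,:,::-1])
P,Rt=tcp(lip(.03,.175,-65),-65,72);go(P,Rt,6)
E
```

```text
[ 0.5082 -0.1459  0.3193] [ 0.1927  0.0864 -0.0065  0.2578 -1.4168  0.2038] [ 0.257   0.7355 -4.4091]
[ 0.0014  0.0038 -0.0028]
n 6 turn deg total [  0.1 -27.   -0.3] total shift tool [ 0.0439 -0.0038  0.0237]
[np.float64(0.0073), np.float64(-0.0006), np.float64(0.004), np.float64(0.02), np.float64(-4.51), np.float64(-0.05)]
[np.float64(0.0076), np.float64(-0.0006), np.float64(0.0034), np.float64(0.02), np.float64(-4.51), np.float64(-0.05)]
[np.float64(0.0078), np.float64(-0.0006), np.float64(0.0028), np.float64(0.02), np.float64(-4.51), np.float64(-0.05)]
[np.float64(0.008), np.float64(-0.0006), np.float64(0.0021), np.float64(0.02), np.float64(-4.51), np.float64(-0.05)]
[np.float64(0.0082), np.float64(-0.0006), np.float64(0.0015), np.float64(0.02), np.float64(-4.51), np.float64(-0.05)]
[np.float64(0.0083), np.float64(-0.0006), np.float64(0.0008), np.float64(0.02), np.float64(-4.51), np.float64(-0.05)]
```

View pics/p8.png

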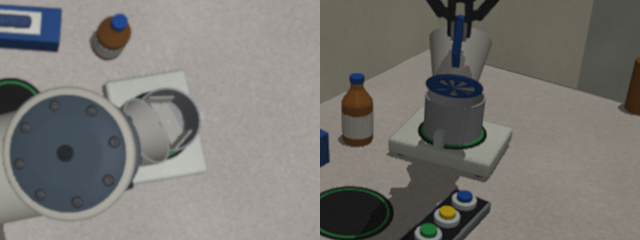

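The view shows the spout over the jar mouth, with the jug behind and above the mill and nothing touching. Lowering and tilting on.

>>> {"fn": "drive_tool", "kwargs": {"commands": [[0, 0.0073, -0.0006, 0.004, 0, -4.51, 0], [0, 0.0076, -0.0006, 0.0034, 0, -4.51, 0], [0, 0.0078, -0.0006, 0.0028, 0, -4.51, 0], [0, 0.008, -0.0006, 0.0021, 0, -4.51, 0], [0, 0.0082, -0.0006, 0.0015, 0, -4.51, 0], [0, 0.0083, -0.0006, 0.0008, 0, -4.51, 0], [0, 0, 0, 0, 0, 0, 0]]}}

```text
t: 30.45
eef_pos: [0.5312, -0.1867, 0.3033]
eef_rot: [-0.055, 0.837, -0.537, -0.091]
force: [0.5, -0.4, -3.9]
width: 0.0124
gripper_force: 98.2
```

```bash
python3 - <<'E'
from h import *
np.set_printoptions(precision=4,suppress=True)
s=env.observe();print(s["eef_pos"],s["joint_positions"],s["force"])
P,Rt=tcp(lip(.03,.16,-65),-65,105);go(P,Rt,9)
E
```

```text
[ 0.5312 -0.1867  0.3033] [-0.1771  0.3945  0.533  -0.1776 -1.8321  0.5726] [ 0.5047 -0.372  -3.8677]
n 9 turn deg total [  0.1 -32.8  -0.4] total shift tool [ 0.0802  0.0003 -0.0308]
[np.float64(0.0089), np.float64(0.0), np.float64(-0.0034), np.float64(0.01), np.float64(-3.65), np.float64(-0.04)]
[np.float64(0.0087), np.float64(0.0), np.float64(-0.004), np.float64(0.01), np.float64(-3.65), np.float64(-0.04)]
[np.float64(0.0084), np.float64(0.0), np.float64(-0.0045), np.float64(0.01), np.float64(-3.65), np.float64(-0.04)]
[np.float64(0.0081), np.float64(0.0001), np.float64(-0.0051), np.float64(0.01), np.float64(-3.65), np.float64(-0.04)]
[np.float64(0.0078), np.float64(0.0001), np.float64(-0.0056), np.float64(0.01), np.float64(-3.65), np.float64(-0.04)]
[np.float64(0.0074), np.float64(0.0001), np.float64(-0.006), np.float64(0.01), np.float64(-3.65), np.float64(-0.04)]
[np.float64(0.007), np.float64(0.0001), np.float64(-0.0065), np.float64(0.01), np.float64(-3.65), np.float64(-0.04)]
[np.float64(0.0066), np.float64(0.0001), np.float64(-0.0069), np.float64(0.01), np.float64(-3.65), np.float64(-0.04)]
[np.float64(0.0061), np.float64(0.0001), np.float64(-0.0073), np.float64(0.01), np.float64(-3.65), np.float64(-0.04)]
```

>>> {"fn": "drive_tool", "kwargs": {"commands": [[0, 0.0089, 0, -0.0034, 0, -3.65, 0], [0, 0.0087, 0, -0.004, 0, -3.65, 0], [0, 0.0084, 0, -0.0045, 0, -3.65, 0], [0, 0.0081, 0, -0.0051, 0, -3.65, 0], [0, 0.0078, 0, -0.0056, 0, -3.65, 0], [0, 0, 0, 0, 0, 0, 0], [0, 0, 0, 0, 0, 0, 0], [0, 0.0074, 0, -0.006, 0, -3.65, 0], [0, 0.007, 0, -0.0065, 0, -3.65, 0], [0, 0.0066, 0, -0.0069, 0, -3.65, 0], [0, 0.0061, 0, -0.0073, 0, -3.65, 0], [0, 0, 0, 0, 0, 0, 0], [0, 0, 0, 0, 0, 0, 0], [0, 0, 0, 0, 0, 0, 0], [0, 0, 0, 0, 0, 0, 0], [0, 0, 0, 0, 0, 0, 0], [0, 0, 0, 0, 0, 0, 0]]}}

```text
t: 32.58
eef_pos: [0.5603, -0.2573, 0.315]
eef_rot: [-0.207, 0.779, -0.498, -0.319]
force: [0.0, -1.0, -2.1]
width: 0.0126
gripper_force: 98.9
```

```bash
python3 - <<'E'
from h import *
np.set_printoptions(precision=4,suppress=True)
s=env.observe();print(s["eef_pos"],s["joint_positions"],s["force"])
P,Rt=tcp(lip(.03,.16,-65),-65,105);go(P,Rt,1)
a=env.read_camera("top");b=env.read_camera("side");w=env.read_camera("wrist")
for n,i in(("t",a),("s",b),("w",w)):
    print(n,[(x[0],x[1],x[2]) for x in blobs(i,(18,100,40),(35,255,255),15)[0]])
cv2.imwrite("pics/p9.png",np.hstack([a[130:370,360:580],b[60:300,280:520],cv2.resize(w,(320,240))])[:,:,::-1])
E
```

```text
[ 0.5603 -0.2573  0.315 ] [-0.5266  0.926   1.4987 -0.9599 -2.6201  0.2187] [ 0.0014 -0.9932 -2.0954]
n 1 turn deg total [-0.4 -0.2 -0. ] total shift tool [ 0.0051 -0.0028 -0.0071]
[np.float64(0.0051), np.float64(-0.0028), np.float64(-0.0071), np.float64(-0.41), np.float64(-0.24), np.float64(-0.02)]
t [(np.int32(174), np.float64(170.6), np.float64(159.1)), (np.int32(87), np.float64(191.2), np.float64(160.9)), (np.int32(81), np.float64(219.0), np.float64(163.7)), (np.int32(92), np.float64(161.4), np.float64(173.5)), (np.int32(93), np.float64(188.6), np.float64(176.0)), (np.int32(93), np.float64(203.1), np.float64(177.5)), (np.int32(85), np.float64(216.9), np.float64(178.7)), (np.int32(128), np.float64(337.7), np.float64(321.3))]
s [(np.int32(456), np.float64(170.2), np.float64(273.4)), (np.int32(321), np.float64(143.5), np.float64(284.4)), (np.int32(151), np.float64(122.0), np.float64(287.2)), (np.int32(204), np.float64(407.1), np.float64(292.3)), (np.int32(330), np.float64(111.2), np.float64(300.2))]
w [(np.int32(728), np.float64(29.0), np.float64(252.3)), (np.int32(662), np.float64(55.8), np.float64(256.6))]
```

View pics/p9.png

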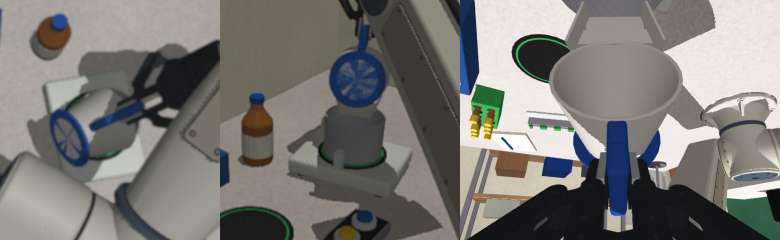

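Empty jug seen in the wrist view (right third); no stray yellow anywhere, and the wrench drops to about 2 N, the empty jug's weight. Tilting back up.

```bash
python3 - <<'E'
from h import *
P,Rt=tcp(lip(.035,.20,-65),-65,72);go(P,Rt,4)
import h
class S: pass
# continuation from that pose to th=45, lip .25, then 0
def seg(P0,R0,P1,R1,n):
    rv=(R0.inv()*R1).as_rotvec();d=P1-P0
    for i in range(n):
        Ri=R0*R.from_rotvec(rv*i/n);print([float(v) for v in [*np.round(Ri.inv().apply(d/n),4),*np.round(np.degrees(rv/n),2)]])
P2,R2=tcp(lip(.035,.25,-65),-65,45);seg(P,Rt,P2,R2,4);print()
P3,R3=tcp(lip(.035,.27,-65),-65,0);seg(P2,R2,P3,R3,6)
E
```

```text
n 4 turn deg total [-0.4 32.8 -0.2] total shift tool [-0.0685 -0.0024  0.0465]
[np.float64(-0.0171), np.float64(-0.0006), np.float64(0.0116), np.float64(-0.1), np.float64(8.19), np.float64(-0.04)]
[np.float64(-0.0186), np.float64(-0.0006), np.float64(0.0091), np.float64(-0.1), np.float64(8.19), np.float64(-0.04)]
[np.float64(-0.0197), np.float64(-0.0007), np.float64(0.0063), np.float64(-0.1), np.float64(8.19), np.float64(-0.04)]
[np.float64(-0.0204), np.float64(-0.0007), np.float64(0.0034), np.float64(-0.1), np.float64(8.19), np.float64(-0.04)]
[-0.0119, -0.0, 0.0035, 0.0, 6.75, 0.0]
[-0.0123, -0.0, 0.002, 0.0, 6.75, 0.0]
[-0.0124, -0.0, 0.0006, 0.0, 6.75, 0.0]
[-0.0124, -0.0, -0.0009, 0.0, 6.75, 0.0]

[-0.0065, 0.0, 0.0153, -0.0, 7.5, 0.0]
[-0.0085, 0.0, 0.0143, -0.0, 7.5, 0.0]
[-0.0103, 0.0, 0.0131, -0.0, 7.5, 0.0]
[-0.0119, 0.0, 0.0117, -0.0, 7.5, 0.0]
[-0.0133, 0.0, 0.01, -0.0, 7.5, 0.0]
[-0.0145, 0.0, 0.0082, -0.0, 7.5, 0.0]
```

>>> {"fn": "drive_tool", "kwargs": {"commands": [[0, -0.0171, -0.0006, 0.0116, -0.1, 8.19, 0], [0, -0.0186, -0.0006, 0.0091, -0.1, 8.19, 0], [0, -0.0197, -0.0006, 0.0063, -0.1, 8.19, 0], [0, -0.0204, -0.0006, 0.0034, -0.1, 8.19, 0], [0, -0.0119, 0, 0.0035, 0, 6.75, 0], [0, -0.0123, 0, 0.002, 0, 6.75, 0], [0, -0.0124, 0, 0.0006, 0, 6.75, 0], [0, -0.0124, 0, -0.0009, 0, 6.75, 0], [0, -0.0065, 0, 0.0153, 0, 7.5, 0], [0, -0.0085, 0, 0.0143, 0, 7.5, 0], [0, -0.0103, 0, 0.0131, 0, 7.5, 0], [0, -0.0119, 0, 0.0117, 0, 7.5, 0], [0, -0.0133, 0, 0.01, 0, 7.5, 0], [0, -0.0145, 0, 0.0082, 0, 7.5, 0], [0, 0, 0, 0, 0, 0, 0], [0, 0, 0, 0, 0, 0, 0]]}}

```text
t: 34.72
eef_pos: [0.5051, -0.1227, 0.2321]
eef_rot: [0.262, 0.734, -0.474, 0.409]
force: [0.1, -0.1, -3.0]
width: 0.0125
gripper_force: 99.2
```

```bash
cat > m.py <<'E'
from h import *
np.set_printoptions(precision=4,suppress=True)
s=env.observe();print(s["eef_pos"],s["joint_positions"],s["force"]);print(q2R(s["eef_rot"]).as_matrix())
ti=env.camera_info("top");a=env.read_camera("top");b=env.read_camera("side")
for n,i in(("t",a),("s",b)):
    print(n,[(x[0],x[1],x[2]) for x in blobs(i,(15,80,40),(38,255,255),10)[0] if x[2]>190 and x[1]>240])
# mat ring from the top view
bl,m=blobs(a,(50,100,40),(85,255,255),10)
m[:, :260]=0; m[:,360:]=0; m[:225]=0; m[:300]=m[:300]; m[300:]=0
p=np.argwhere(m)[:,::-1].astype(float)
q=plane(ti,p,.001)[:,:2] if len(p) else None
if q is not None:
    A=np.c_[2*q,np.ones(len(q))]; c=np.linalg.lstsq(A,(q**2).sum(1),rcond=None)[0]; print("mat",c[:2],np.sqrt(c[2]+c[:2]@c[:2]),len(q))
cv2.imwrite("pics/last_t.png",a[:,:,::-1]);cv2.imwrite("pics/last_s.png",b[:,:,::-1])
E
python3 m.py
```

```text
[ 0.5051 -0.1227  0.2321] [ 0.556   0.106  -0.8382  1.1307 -1.1978 -0.9001] [ 0.0538 -0.1364 -2.9557]
[[ 0.2159 -0.9103  0.3532]
 [-0.4816 -0.414  -0.7725]
 [ 0.8494 -0.0033 -0.5278]]
t [(np.int32(81), np.float64(480.4), np.float64(243.5)), (np.int32(28), np.float64(464.2), np.float64(270.9))]
s [(np.int32(11), np.float64(306.0), np.float64(219.9)), (np.int32(18), np.float64(325.6), np.float64(221.2)), (np.int32(11), np.float64(312.5), np.float64(222.5)), (np.int32(203), np.float64(407.0), np.float64(291.7))]
mat [0.6136 0.0236] 0.07358707802857725 525
```

```bash
cat > pl.py <<'E'
from h import *
import sys
z=float(sys.argv[1]);n=int(sys.argv[2])
go((.5590,.0618,z),pit(-35,30),n)
E
python3 pl.py .19 7
```

```text
n 7 turn deg total [ 26.1   1.7 -16. ] total shift tool [-0.1139 -0.1249 -0.101 ]
[np.float64(-0.0163), np.float64(-0.0178), np.float64(-0.0144), np.float64(3.72), np.float64(0.24), np.float64(-2.28)]
[np.float64(-0.0155), np.float64(-0.0194), np.float64(-0.0133), np.float64(3.72), np.float64(0.24), np.float64(-2.28)]
[np.float64(-0.0146), np.float64(-0.0208), np.float64(-0.012), np.float64(3.72), np.float64(0.24), np.float64(-2.28)]
[np.float64(-0.0137), np.float64(-0.0221), np.float64(-0.0107), np.float64(3.72), np.float64(0.24), np.float64(-2.28)]
[np.float64(-0.0128), np.float64(-0.0233), np.float64(-0.0093), np.float64(3.72), np.float64(0.24), np.float64(-2.28)]
[np.float64(-0.0118), np.float64(-0.0243), np.float64(-0.0078), np.float64(3.72), np.float64(0.24), np.float64(-2.28)]
[np.float64(-0.0108), np.float64(-0.0252), np.float64(-0.0062), np.float64(3.72), np.float64(0.24), np.float64(-2.28)]
```

>>> {"fn": "drive_tool", "kwargs": {"commands": [[0, -0.0163, -0.0178, -0.0144, 3.72, 0.24, -2.28], [0, -0.0155, -0.0194, -0.0133, 3.72, 0.24, -2.28], [0, -0.0146, -0.0208, -0.012, 3.72, 0.24, -2.28], [0, -0.0137, -0.0221, -0.0107, 3.72, 0.24, -2.28], [0, -0.0128, -0.0233, -0.0093, 3.72, 0.24, -2.28], [0, -0.0118, -0.0243, -0.0078, 3.72, 0.24, -2.28], [0, -0.0108, -0.0252, -0.0062, 3.72, 0.24, -2.28], [0, 0, 0, 0, 0, 0, 0], [0, 0, 0, 0, 0, 0, 0]]}}

```text
t: 35.95
eef_pos: [0.5583, 0.0608, 0.1888]
eef_rot: [0.152, 0.826, -0.261, 0.476]
force: [-0.2, 0.2, -1.7]
width: 0.0126
gripper_force: 99.1
```

```bash
python3 pl.py .075 3; python3 -c "
from h import *
im=env.read_camera('top');ti=env.camera_info('top')
m=blobs(im,(15,80,40),(38,255,255),10)[0]
print([(x[0],x[1],x[2]) for x in m if x[2]>190 and x[1]>380])
print(env.observe()['joint_positions'])"
```

```text
n 3 turn deg total [0.2 0.  0.1] total shift tool [-0.0985 -0.0015  0.0569]
[np.float64(-0.0328), np.float64(-0.0005), np.float64(0.019), np.float64(0.05), np.float64(0.01), np.float64(0.02)]
[np.float64(-0.0328), np.float64(-0.0005), np.float64(0.019), np.float64(0.05), np.float64(0.01), np.float64(0.02)]
[np.float64(-0.0328), np.float64(-0.0004), np.float64(0.019), np.float64(0.05), np.float64(0.01), np.float64(0.02)]
[(np.int32(112), np.float64(459.0), np.float64(231.5)), (np.int32(226), np.float64(474.7), np.float64(247.9)), (np.int32(39), np.float64(439.7), np.float64(248.2)), (np.int32(105), np.float64(463.4), np.float64(269.9))]
[ 0.67480853  0.14160821 -0.97969893  1.57031675 -0.98187388 -1.04190767]
```

The top view has yellow blobs of 112, 226 (two touching), 39 and 105 px inside the jar, so all five balls are in. Lowering the jug.

>>> {"fn": "drive_tool", "kwargs": {"commands": [[0, -0.0328, -0.0005, 0.019, 0, 0, 0], [0, -0.0328, -0.0005, 0.019, 0, 0, 0], [0, -0.0328, -0.0005, 0.019, 0, 0, 0], [0, 0, 0, 0, 0, 0, 0], [0, 0, 0, 0, 0, 0, 0]]}}

```text
t: 36.62
eef_pos: [0.5509, 0.0783, 0.0878]
eef_rot: [0.163, 0.826, -0.268, 0.469]
force: [-0.4, 0.3, -1.4]
width: 0.0124
gripper_force: 98.8
```

```bash
python3 pl.py .065 2; python3 -c "
from h import *
s=env.observe();print(s['eef_pos'],s['force'],s['joint_positions'])"
```

```text
n 2 turn deg total [1.8 0.5 0.2] total shift tool [-0.0115  0.008   0.0257]
[np.float64(-0.0057), np.float64(0.004), np.float64(0.0128), np.float64(0.92), np.float64(0.26), np.float64(0.08)]
[np.float64(-0.0058), np.float64(0.0042), np.float64(0.0128), np.float64(0.92), np.float64(0.26), np.float64(0.08)]
[0.55092169 0.07830021 0.08778271] [-0.4049835   0.2550122  -1.43006768] [ 0.66875252  0.34984606 -1.03596455  1.71300237 -1.00208639 -1.3363211 ]
```

```bash
sed -i 's/(.5590,.0618,z),pit(-35,30)/(.5675,.0697,z),pit(-46,30)/' pl.py; python3 pl.py .10 3
```

```text
n 3 turn deg total [-7.7  0.4  5.7] total shift tool [ 0.0199 -0.0027  0.0097]
[np.float64(0.0066), np.float64(-0.0009), np.float64(0.0032), np.float64(-2.55), np.float64(0.14), np.float64(1.9)]
[np.float64(0.0066), np.float64(-0.0013), np.float64(0.0032), np.float64(-2.55), np.float64(0.14), np.float64(1.9)]
[np.float64(0.0065), np.float64(-0.0016), np.float64(0.0031), np.float64(-2.55), np.float64(0.14), np.float64(1.9)]
```

>>> {"fn": "drive_tool", "kwargs": {"commands": [[0, 0.0066, -0.001, 0.0032, -2.55, 0.14, 1.9], [0, 0.0066, -0.0013, 0.0032, -2.55, 0.14, 1.9], [0, 0.0065, -0.0016, 0.0031, -2.55, 0.14, 1.9], [0, 0, 0, 0, 0, 0, 0], [0, 0, 0, 0, 0, 0, 0]]}}

```text
t: 37.25
eef_pos: [0.5668, 0.0696, 0.0993]
eef_rot: [0.195, 0.798, -0.338, 0.46]
force: [-0.9, -0.3, -2.9]
width: 0.0121
gripper_force: 99.0
```

```bash
python3 pl.py .071 2; python3 -c "
from h import *
s=env.observe();print(s['eef_pos'],s['force'],s['joint_positions'])"
```

```text
n 2 turn deg total [-0.  0.  0.] total shift tool [-0.0243 -0.0006  0.0146]
[np.float64(-0.0122), np.float64(-0.0003), np.float64(0.0073), np.float64(-0.02), np.float64(0.02), np.float64(0.02)]
[np.float64(-0.0122), np.float64(-0.0003), np.float64(0.0073), np.float64(-0.02), np.float64(0.02), np.float64(0.02)]
[0.56678921 0.06962963 0.09933821] [-0.91750435 -0.30002822 -2.8911115 ] [ 0.74480047  0.40204712 -0.90422126  1.4435415  -1.06039752 -1.2661733 ]
```

Good, with joint margin. Descending to contact.

>>> {"fn": "drive_tool", "kwargs": {"commands": [[0, -0.0122, 0, 0.0073, 0, 0, 0], [0, -0.0122, 0, 0.0073, 0, 0, 0], [0, 0, 0, 0, 0, 0, 0], [0, 0, 0, 0, 0, 0, 0]]}}

```text
t: 37.75
eef_pos: [0.5672, 0.0693, 0.0708]
eef_rot: [0.196, 0.797, -0.338, 0.46]
force: [0.1, 0.2, -2.0]
width: 0.0126
gripper_force: 99.2
```

>>> {"fn": "drive_tool", "kwargs": {"commands": [[0, -0.0035, 0, 0.002, 0, 0, 0], [0, 0, 0, 0, 0, 0, 0]]}}

```text
t: 38.0
eef_pos: [0.5672, 0.0696, 0.0663]
eef_rot: [0.196, 0.798, -0.338, 0.46]
force: [0.0, -0.4, -2.6]
width: 0.0123
gripper_force: 99.1
```

>>> {"fn": "drive_tool", "kwargs": {"commands": [[0, -0.0017, 0, 0.001, 0, 0, 0], [0, 0, 0, 0, 0, 0, 0], [0, 0, 0, 0, 0, 0, 0]]}}

```text
t: 38.38
eef_pos: [0.5673, 0.0696, 0.0643]
eef_rot: [0.196, 0.797, -0.338, 0.46]
force: [0.7, -0.8, -2.0]
width: 0.0127
gripper_force: 99.1
```

>>> {"fn": "drive_tool", "kwargs": {"commands": [[0, -0.0017, 0, 0.001, 0, 0, 0], [0, 0, 0, 0, 0, 0, 0]]}}

```text
t: 38.62
eef_pos: [0.5676, 0.0696, 0.0631]
eef_rot: [0.196, 0.797, -0.338, 0.461]
force: [-2.1, 1.2, 2.4]
width: 0.0125
gripper_force: 99.8
```

>>> {"fn": "drive_tool", "kwargs": {"commands": [[0, -0.0013, 0, 0.0007, 0, 0, 0], [0, 0, 0, 0, 0, 0, 0]]}}

```text
t: 38.88
eef_pos: [0.5679, 0.0696, 0.063]
eef_rot: [0.196, 0.796, -0.338, 0.462]
force: [-5.8, 1.9, 9.9]
width: 0.0124
gripper_force: 100.8
```

>>> {"fn": "drive_tool", "kwargs": {"commands": [[0, 0.0009, 0, -0.0005, 0, 0, 0], [0.3, 0, 0, 0, 0, 0, 0], [0.7, 0, 0, 0, 0, 0, 0], [0.7, 0, 0, 0, 0, 0, 0], [0.7, 0, 0, 0, 0, 0, 0], [0.7, 0, 0, -0.02, 0, 0, 0], [0.7, 0, 0, -0.04, 0, 0, 0], [0.7, 0, 0, -0.05, 0, 0, 0], [0.7, 0.05, 0, -0.03, 0, 0, 0], [0.7, 0.05, 0, -0.03, 0, 0, 0], [0.7, 0, 0, 0, 0, 0, 0]]}}

```text
t: 40.25
eef_pos: [0.5004, 0.1414, 0.237]
eef_rot: [0.192, 0.797, -0.34, 0.461]
force: [-0.5, -0.6, -0.4]
width: 0.0599
gripper_force: 0.0
```

```bash
python3 m.py; python3 - <<'E'
from h import *
np.set_printoptions(precision=4,suppress=True)
a=env.read_camera("side");w=env.read_camera("wrist");t=cv2.imread("pics/last_t.png")[:,:,::-1]
cv2.imwrite("pics/p10.png",np.vstack([np.hstack([cv2.resize(w,(400,300)),cv2.resize(a,(400,300))]),np.hstack([cv2.resize(t[190:340,250:450],(400,300)),cv2.resize(t[190:340,390:590],(400,300))])])[:,:,::-1])
go((.4415,-.101,.10),down(0))
E
```

```text
[0.5004 0.1414 0.237 ] [ 1.0948  0.2063 -0.711   1.0042 -1.3358 -0.9439] [-0.4615 -0.6076 -0.3821]
[[ 0.3451 -0.7182  0.6043]
 [-0.3649 -0.6958 -0.6186]
 [ 0.8647 -0.007  -0.5022]]
t [(np.int32(112), np.float64(459.0), np.float64(231.5)), (np.int32(226), np.float64(474.7), np.float64(247.9)), (np.int32(38), np.float64(439.7), np.float64(248.1)), (np.int32(105), np.float64(463.4), np.float64(269.9)), (np.int32(139), np.float64(337.8), np.float64(321.3))]
s []
mat [0.6142 0.0236] 0.07395605576454485 445
n 15 turn deg total [  69.7  -27.9 -120.6] total shift tool [-0.0493  0.208   0.1811]
[np.float64(-0.0033), np.float64(0.0139), np.float64(0.0121), np.float64(4.65), np.float64(-1.86), np.float64(-8.04)]
[np.float64(-0.0049), np.float64(0.0142), np.float64(0.0111), np.float64(4.65), np.float64(-1.86), np.float64(-8.04)]
[np.float64(-0.0065), np.float64(0.0143), np.float64(0.0101), np.float64(4.65), np.float64(-1.86), np.float64(-8.04)]
[np.float64(-0.0082), np.float64(0.014), np.float64(0.0092), np.float64(4.65), np.float64(-1.86), np.float64(-8.04)]
[np.float64(-0.0099), np.float64(0.0
[... 563 characters left out ...]
64(-0.0162), np.float64(0.0069), np.float64(0.0062), np.float64(4.65), np.float64(-1.86), np.float64(-8.04)]
[np.float64(-0.0168), np.float64(0.0051), np.float64(0.0063), np.float64(4.65), np.float64(-1.86), np.float64(-8.04)]
[np.float64(-0.0172), np.float64(0.0032), np.float64(0.0065), np.float64(4.65), np.float64(-1.86), np.float64(-8.04)]
[np.float64(-0.0173), np.float64(0.0013), np.float64(0.0069), np.float64(4.65), np.float64(-1.86), np.float64(-8.04)]
[np.float64(-0.0171), np.float64(-0.0005), np.float64(0.0074), np.float64(4.65), np.float64(-1.86), np.float64(-8.04)]
[np.float64(-0.0167), np.float64(-0.0023), np.float64(0.0081), np.float64(4.65), np.float64(-1.86), np.float64(-8.04)]
```

View pics/p10.png

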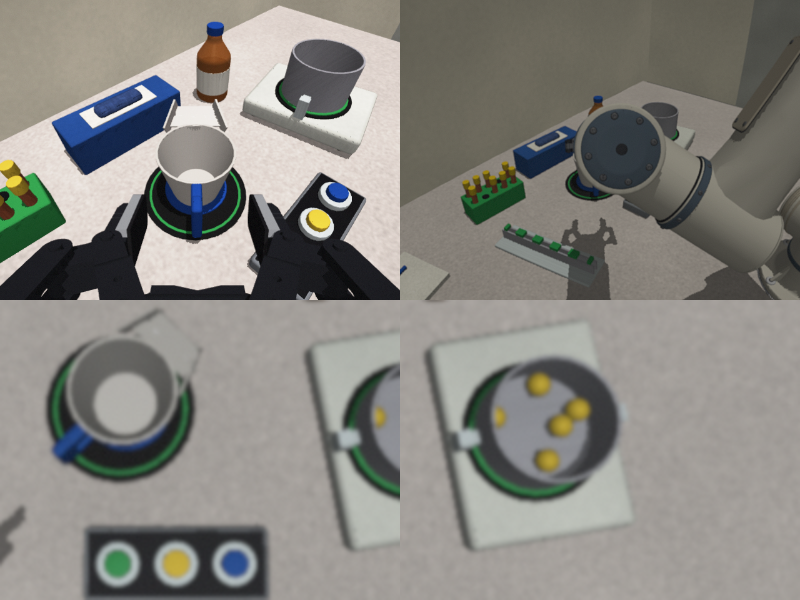

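All five balls are in the jar (lower right), the jug stands upright and empty on its mat (wrist view and lower left), and the bystanders are in place. Now I point the tool down and shut the fingers for the buttons.

>>> {"fn": "drive_tool", "kwargs": {"commands": [[0, -0.01, 0, -0.02, 0, -10, 0], [0, -0.01, 0, -0.02, 0, -10, 0], [0, 0, 0, 0, 0, -10, 0], [0, 0, 0, 0, 0, -10, 0], [0, 0, 0, 0, 0, -10, 0], [0, 0, 0, 0, 0, -10, 0], [0, 0, 0, 0, 0, 0, 0], [0, 0, 0, 0, 0, 0, 0]], "grip_force": 30}}

```text
t: 41.45
eef_pos: [0.469, 0.1704, 0.2385]
eef_rot: [0.002, 0.92, -0.391, -0.001]
force: [0.6, 0.7, -0.1]
width: -0.0001
gripper_force: 0.0
```

```bash
cat > b.py <<'E'
from h import *
np.set_printoptions(precision=4,suppress=True)
s=env.observe();print(s["eef_pos"],s["joint_positions"],s["width"])
a=np.degrees(np.arctan2(*q2R(s["eef_rot"]).as_matrix()[1::-1,1]));print(a)
for p in((.4415,-.101),(.4403,-.0395),(.4396,.022)): go((*p,.07),down(a),1)
E
python3 b.py
```

```text
[0.469  0.1704 0.2385] [ 0.6639  0.1545 -0.0014  0.001  -1.4196  0.1028] -9.54330787211879e-05
-136.06120273561987
n 1 turn deg total [ 0.3 -0.   0. ] total shift tool [0.1763 0.2074 0.1696]
[np.float64(0.1763), np.float64(0.2074), np.float64(0.1696), np.float64(0.27), np.float64(-0.03), np.float64(0.0)]
n 1 turn deg total [ 0.3 -0.   0. ] total shift tool [0.1312 0.1655 0.1694]
[np.float64(0.1312), np.float64(0.1655), np.float64(0.1694), np.float64(0.27), np.float64(-0.03), np.float64(0.0)]
n 1 turn deg total [ 0.3 -0.   0. ] total shift tool [0.0864 0.1234 0.1692]
[np.float64(0.0864), np.float64(0.1234), np.float64(0.1692), np.float64(0.27), np.float64(-0.03), np.float64(0.0)]
```

>>> {"fn": "drive_tool", "kwargs": {"commands": [[0, 0.0294, 0.0346, 0, 0, 0, 0], [0, 0.0294, 0.0346, 0, 0, 0, 0], [0, 0.0294, 0.0346, 0, 0, 0, 0], [0, 0.0294, 0.0346, 0, 0, 0, 0], [0, 0.0294, 0.0346, 0, 0, 0, 0], [0, 0.0294, 0.0346, 0, 0, 0, 0], [0, 0, 0, 0.055, 0, 0, 0], [0, 0, 0, 0.055, 0, 0, 0], [0, 0, 0, 0.055, 0, 0, 0], [0, 0, 0, 0, 0, 0, 0], [0, 0, 0, 0, 0, 0, 0]]}}

```text
t: 42.82
eef_pos: [0.4436, -0.0996, 0.077]
eef_rot: [0.001, 0.921, -0.389, 0.001]
force: [-0.0, 0.3, 0.9]
width: -0.0004
gripper_force: 0.0
```

```bash
python3 b.py
```

```text
[ 0.4436 -0.0996  0.077 ] [ 0.1274  0.1796 -0.4065  0.0024 -0.9841  0.6421] -0.00037771293940316674
-135.84024672730715
n 1 turn deg total [ 0.  -0.1  0. ] total shift tool [-0.0004  0.0025  0.007 ]
[np.float64(-0.0004), np.float64(0.0025), np.float64(0.007), np.float64(0.04), np.float64(-0.11), np.float64(0.0)]
n 1 turn deg total [ 0.  -0.1  0. ] total shift tool [-0.0454 -0.0395  0.0069]
[np.float64(-0.0454), np.float64(-0.0395), np.float64(0.0069), np.float64(0.04), np.float64(-0.11), np.float64(0.0)]
n 1 turn deg total [ 0.  -0.1  0. ] total shift tool [-0.09   -0.0818  0.0068]
[np.float64(-0.09), np.float64(-0.0818), np.float64(0.0068), np.float64(0.04), np.float64(-0.11), np.float64(0.0)]
```

>>> {"fn": "drive_tool", "kwargs": {"commands": [[0, 0, 0.0025, 0.028, 0, 0, 0], [0, 0, 0, 0.005, 0, 0, 0], [0, 0, 0, 0.005, 0, 0, 0], [0, 0, 0, 0, 0, 0, 0], [0, 0, 0, 0, 0, 0, 0]]}}

```text
t: 43.45
eef_pos: [0.4417, -0.1014, 0.0416]
eef_rot: [-0.0, 0.921, -0.39, 0.001]
force: [-10.7, 6.0, 26.9]
width: 0.0
gripper_force: 13.8
```

```bash
cat > c.py <<'E'
from h import *
s=env.observe();print(s["eef_pos"].round(4),s["force"].round(1),s["moment"].round(2))
a=env.read_camera("side")
for nm,lo,hi in(("Y",(18,120,80),(35,255,255)),("B",(105,120,50),(125,255,255)),("G",(50,120,50),(85,255,255))):
    print(nm,[tuple(float(v) for v in x) for x in blobs(a,lo,hi,10)[0] if 360<x[1]<460 and 250<x[2]<340])
E
python3 c.py; python3 - <<'E'
from h import *
a=cv2.imread("pics/side0.png")[:,:,::-1].copy()
for lo,hi in(((18,120,80),(35,255,255)),((105,120,50),(125,255,255)),((50,120,50),(85,255,255))):
    print("ref",[tuple(float(v) for v in x) for x in blobs(a,lo,hi,10)[0] if 360<x[1]<460 and 250<x[2]<340])
E
```

```text
[ 0.4417 -0.1014  0.0416] [-10.7   6.   26.9] [2.36 3.95 0.01]
Y [(167.0, 407.1, 292.9, 400.0, 287.0, 16.0, 13.0)]
B [(43.0, 423.1, 279.5, 417.0, 276.0, 15.0, 7.0)]
G [(183.0, 388.0, 310.3, 381.0, 304.0, 16.0, 14.0)]
ref [(170.0, 407.2, 291.7, 400.0, 286.0, 15.0, 13.0)]
ref [(136.0, 424.2, 275.9, 418.0, 271.0, 14.0, 11.0)]
ref [(190.0, 388.1, 309.5, 381.0, 303.0, 15.0, 14.0)]
```

>>> {"fn": "drive_tool", "kwargs": {"commands": [[0, 0, 0, -0.006, 0, 0, 0], [0, 0, 0, 0, 0, 0, 0], [0, 0, 0, 0, 0, 0, 0]]}}

```text
t: 43.88
eef_pos: [0.4421, -0.1016, 0.0442]
eef_rot: [-0.0, 0.921, -0.39, 0.001]
force: [1.4, 0.6, 3.1]
width: -0.0004
gripper_force: 1.4
```

```bash
python3 c.py
```

```text
[ 0.4421 -0.1016  0.0442] [1.4 0.6 3.1] [ 0.35 -0.62  0.02]
Y [(165.0, 407.1, 292.8, 400.0, 287.0, 16.0, 13.0)]
B [(65.0, 423.6, 278.8, 417.0, 274.0, 15.0, 9.0)]
G [(185.0, 388.0, 310.3, 380.0, 304.0, 17.0, 14.0)]
```

>>> {"fn": "drive_tool", "kwargs": {"commands": [[0, 0, 0, -0.002, 0, 0, 0], [0, 0, 0, 0, 0, 0, 0], [0, 0, 0, 0, 0, 0, 0]]}}

```text
t: 44.3
eef_pos: [0.4407, -0.1018, 0.0452]
eef_rot: [0.001, 0.921, -0.391, -0.0]
force: [1.6, 1.0, 2.0]
width: 0.0001
gripper_force: 1.2
```

```bash
python3 c.py
```

```text
[ 0.4407 -0.1018  0.0452] [1.6 1.  2. ] [ 0.04 -0.66 -0.07]
Y [(166.0, 407.0, 292.8, 400.0, 287.0, 16.0, 13.0)]
B [(69.0, 423.2, 278.4, 417.0, 273.0, 15.0, 10.0)]
G [(185.0, 388.0, 310.3, 380.0, 304.0, 17.0, 14.0)]
```

>>> {"fn": "drive_tool", "kwargs": {"commands": [[0, 0, 0, -0.004, 0, 0, 0], [0, 0, 0, 0, 0, 0, 0], [0, 0, 0, 0, 0, 0, 0]]}}

```text
t: 44.72
eef_pos: [0.4397, -0.1017, 0.0488]
eef_rot: [0.001, 0.921, -0.391, -0.001]
force: [-0.9, -0.2, 0.2]
width: -0.0002
gripper_force: 0.0
```

```bash
python3 c.py
```

```text
[ 0.4397 -0.1017  0.0488] [-0.9 -0.2  0.2] [ 0.   -0.03 -0.02]
Y [(166.0, 407.0, 292.8, 400.0, 287.0, 16.0, 13.0)]
B [(91.0, 423.2, 277.7, 417.0, 272.0, 15.0, 11.0)]
G [(184.0, 388.0, 310.3, 381.0, 304.0, 16.0, 14.0)]
```

Contact begins at a reading of about 47 mm and bottoms out at about 41.5 mm with 27 N, so blue went fully down and sprang back. On to yellow.

>>> {"fn": "drive_tool", "kwargs": {"commands": [[0, 0, 0, -0.026, 0, 0, 0], [0, -0.0221, -0.0219, 0, 0, 0, 0], [0, -0.0221, -0.0219, 0, 0, 0, 0], [0, 0, 0, 0, 0, 0, 0], [0, 0, 0, 0.025, 0, 0, 0], [0, 0, 0, 0.005, 0, 0, 0], [0, 0, 0, 0.005, 0, 0, 0], [0, 0, 0, 0, 0, 0, 0], [0, 0, 0, 0, 0, 0, 0]]}}

```text
t: 45.9
eef_pos: [0.4406, -0.04, 0.0418]
eef_rot: [0.001, 0.921, -0.391, -0.001]
force: [-7.4, 2.4, 16.4]
width: 0.0
gripper_force: 8.3
```

```bash
python3 c.py
```

```text
[ 0.4406 -0.04    0.0418] [-7.4  2.4 16.4] [ 0.78  3.1  -0.05]
Y [(61.0, 406.3, 296.3, 400.0, 292.0, 15.0, 8.0)]
B [(91.0, 425.2, 277.4, 419.0, 273.0, 13.0, 9.0)]
G [(184.0, 387.9, 310.3, 380.0, 304.0, 16.0, 14.0)]
```

>>> {"fn": "drive_tool", "kwargs": {"commands": [[0, 0, 0, -0.035, 0, 0, 0], [0, -0.0226, -0.0213, 0, 0, 0, 0], [0, -0.0226, -0.0213, 0, 0, 0, 0], [0, 0, 0, 0, 0, 0, 0], [0, 0, 0, 0.025, 0, 0, 0], [0, 0, 0, 0.005, 0, 0, 0], [0, 0, 0, 0.005, 0, 0, 0], [0, 0, 0, 0, 0, 0, 0], [0, 0, 0, 0, 0, 0, 0]]}}

```text
t: 47.08
eef_pos: [0.4401, 0.0219, 0.0418]
eef_rot: [0.001, 0.921, -0.391, -0.0]
force: [-8.3, -0.4, 15.7]
width: 0.0001
gripper_force: 7.7
```

```bash
python3 c.py
```

```text
[0.4401 0.0219 0.0418] [-8.3 -0.4 15.7] [ 0.1   2.85 -0.05]
Y [(101.0, 408.2, 294.2, 401.0, 289.0, 15.0, 10.0)]
B [(62.0, 427.2, 277.5, 422.0, 272.0, 10.0, 10.0)]
G [(58.0, 387.2, 314.2, 381.0, 310.0, 15.0, 8.0)]
```

Green is down. Retreating upwards, then a last check of the jug against the mat.

>>> {"fn": "drive_tool", "kwargs": {"commands": [[0, 0, 0, -0.05, 0, 0, 0], [0, 0, 0, -0.06, 0, 0, 0], [0, 0, 0, -0.06, 0, 0, 0], [0, -0.02, -0.03, 0, 0, 0, 0], [0, -0.03, -0.03, 0, 0, 0, 0], [0, -0.03, -0.03, 0, 0, 0, 0], [0, -0.03, -0.03, 0, 0, 0, 0], [0, 0, 0, 0, 0, 0, 0], [0, 0, 0, 0, 0, 0, 0]]}}

```text
t: 48.25
eef_pos: [0.4507, 0.1848, 0.2104]
eef_rot: [0.001, 0.921, -0.391, -0.0]
force: [0.5, -0.1, 0.0]
width: 0.0002
gripper_force: 0.0
```

```bash
cp pics/last_t.png pics/ref_t.png; python3 m.py; python3 - <<'E'
from h import *
ti=env.camera_info("top")
for f in("ref_t","last_t"):
    im=cv2.imread(f"pics/{f}.png")[:,:,::-1].copy()
    for x in blobs(im,(105,120,50),(125,255,255),30)[0]:
        if 265<x[1]<380 and 240<x[2]<340: print(f,x[0],x[1],x[2],plane(ti,[x[1:3]],.07)[0])
print(plane(ti,[(312.5,241.5)],.007))
E
```

```text
[0.4507 0.1848 0.2104] [ 0.7115  0.139  -0.091  -0.0001 -1.3419  0.0568] [ 0.4514 -0.1474  0.0114]
[[ 0.6949 -0.7191 -0.0009]
 [-0.7191 -0.6949 -0.0007]
 [-0.0002  0.0012 -1.    ]]
t [(np.int32(111), np.float64(459.0), np.float64(231.5)), (np.int32(225), np.float64(474.6), np.float64(248.0)), (np.int32(38), np.float64(439.7), np.float64(248.1)), (np.int32(105), np.float64(463.4), np.float64(269.9)), (np.int32(138), np.float64(337.8), np.float64(321.3))]
s [(np.int32(203), np.float64(407.0), np.float64(291.6))]
mat [0.6138 0.0237] 0.07379064731463092 539
ref_t 203 285.8 261.3 [0.56313717 0.07014843 0.07      ]
ref_t 71 317.4 262.2 [0.56197303 0.00362301 0.07      ]
ref_t 110 367.0 321.3 [ 0.44108898 -0.09991687  0.07      ]
last_t 374 298.0 240.4 [0.60808536 0.04547403 0.07      ]
last_t 110 367.1 321.3 [ 0.44109174 -0.10012154  0.07      ]
[[0.61726409 0.01707202 0.007     ]]
```

The handle blob has moved since the jug was placed, so it has been knocked. I'll measure the shift numerically.

```bash
python3 - <<'E'
from h import *
np.set_printoptions(precision=4,suppress=True)
ti=env.camera_info("top")
for f in("top0","ref_t","last_t"):
    im=cv2.imread(f"pics/{f}.png"); g=cv2.cvtColor(im,cv2.COLOR_BGR2GRAY)
    hsv=cv2.cvtColor(im,cv2.COLOR_BGR2HSV); blue=cv2.inRange(hsv,(105,120,40),(125,255,255)); blue[:200]=0;blue[300:]=0;blue[:,:250]=0;blue[:,370:]=0
    n,l,s,c=cv2.connectedComponentsWithStats(blue)
    print(f,"blue",[(s[i].tolist(),c[i].round(1).tolist()) for i in range(1,n) if s[i,4]>20])
    c=cv2.HoughCircles(cv2.medianBlur(g,3)[190:300,255:380],cv2.HOUGH_GRADIENT,1,10,param1=60,param2=12,minRadius=13,maxRadius=36)
    if c is not None:
        for x,y,r in c[0][:6]:
            z=.007 if r<22 else .101
            print("  circ",x+255,y+190,r,plane(ti,[(x+255,y+190)],z)[0], r*(1.05-z)/472)
# coarse labels around jug
im=cv2.imread("pics/last_t.png")[200:296:4,256:368:4]
h=cv2.cvtColor(im,cv2.COLOR_BGR2HSV)
for row in h: print("".join("B" if 105<=p[0]<=125 and p[1]>120 and p[2]>40 else "G" if 50<=p[0]<=85 and p[1]>100 and p[2]>40 else "#" if p[2]<60 else "-" if p[2]<120 else "w" if p[2]<165 else "W" for p in row))
E
```

```text
top0 blue [([274, 256, 19, 18, 186], [282.5, 264.9]), ([299, 257, 29, 11, 75], [312.7, 264.1])]
  circ 306.5 238.5 26.6 [0.6067 0.0259 0.101 ] 0.05348178
  circ 314.5 244.5 32.1 [0.5943 0.0093 0.101 ] 0.064540036
  circ 308.5 226.5 34.3 [0.6319 0.0223 0.101 ] 0.06896335
  circ 298.5 247.5 25.4 [0.5877 0.042  0.101 ] 0.051069066
  circ 320.5 252.5 23.0 [ 0.5779 -0.0032  0.101 ] 0.04624364
  circ 309.5 253.5 25.2 [0.5756 0.0192 0.101 ] 0.05066695
ref_t blue [([277, 252, 20, 18, 203], [285.8, 261.3]), ([304, 256, 28, 10, 71], [317.4, 262.2])]
  circ 308.5 241.5 32.1 [0.6004 0.0217 0.101 ] 0.064540036
  circ 312.5 230.5 28.8 [0.6235 0.0139 0.101 ] 0.057905085
  circ 315.5 252.5 26.6 [0.5778 0.007  0.101 ] 0.05348178
  circ 304.5 252.5 28.8 [0.5775 0.0295 0.101 ] 0.057905085
  circ 321.5 241.5 25.2 [ 0.6007 -0.005   0.101 ] 0.05066695
  circ 295.5 246.5 22.9 [0.5897 0.0482 0.101 ] 0.046042584
last_t blue [([278, 230, 57, 21, 376], [297.9, 240.5])]
  circ 311.5 244.5 35.4 [0.5943 0.0154 0.101 ] 0.071175
  circ 312.5 213.5 25.2 [0.6595 0.0145 0.101 ] 0.05066695
  circ 308.5 254.5 26.6 [0.57
[... 202 characters left out ...]
5764
WWwWwwwWW-----------wwwwwWWW
WwwwwwwWw------------wwwWWWW
WWWWWWwWw----wWWw----wwwWWww
WWwWwWww----WWWWWW---wwwWwWW
WWWwwwww---wWWWWWWw--wwWWWWW
wwwwwww#w--WWWWWWWW--wwwWwWW
WWwWww#Gw--WWWWWWWW-w-Wwwwww
WWwwwwGG#w-wWWWWWWw--GwWwwww
wWWww#G#Bww-wWWWWw-w#G-wWwWw
wwWWw#GBBB-w-wwwww-B#G#wWwWW
WwWWwGBBBBBB-----BB####wwwwW
WwWWwGBBBB###BBBB#####Gwwwww
WWWWwG#B#############G#wwwWw
WWWWw#G##############G#wwWwW
WWWWW#G##############G-Wwwww
WWWWW-GG############G#wwWwwW
WWWWWw#G############G-WwwwwW
WWWWWww#G#########-G#wwwwWWW
WWWWWWww#GG#####GGG-wWWWWWww
WWWWWWWww-#GGGGGG#-wWwWwWwwW
WWWWWWwwwWww----wwWwwWWWWwwW
WwWWWWwWWWWwWwwwwwwwwWwWwWWW
WwWWWwwwWwwwwWwwwWwWWWWWwwWw
WWWWWWWWwwwwwWwWwwWWwWWWWWWw
```

```bash
cat > jf.py <<'E'
from h import *
np.set_printoptions(precision=4,suppress=True)
def floor(im):
    ti=env.camera_info("top"); h=cv2.cvtColor(im,cv2.COLOR_RGB2HSV)
    m=cv2.inRange(h,(0,0,163),(180,60,255)); m[:195]=0;m[290:]=0;m[:,265:]=m[:,265:]; m[:,:265]=0;m[:,365:]=0
    m=cv2.morphologyEx(m,cv2.MORPH_OPEN,np.ones((5,5),np.uint8))
    n,l,s,c=cv2.connectedComponentsWithStats(m)
    for i in range(1,n):
        if 250<s[i,4]<1200 and 20<s[i,2]<40 and 20<s[i,3]<40: print(s[i],c[i].round(1),plane(ti,[c[i]],.007)[0])
if __name__=="__main__":
    for f in("top0","ref_t"): print(f);floor(cv2.imread(f"pics/{f}.png")[:,:,::-1].copy())
    print("now");floor(env.read_camera("top"));
    a=env.observe()["eef_pos"];go((.655,.014,.2),None,1)
E
python3 jf.py
```

```text
top0
[294 230  28  28 632] [307.5 243.3] [0.6131 0.0282 0.007 ]
ref_t
[298 228  29  28 657] [312.1 241.4] [0.6175 0.0179 0.007 ]
now
[265 195  25  22 302] [275.3 204.3] [0.7028 0.1037 0.007 ]
[300 208  29  28 652] [314.1 221.7] [0.6631 0.0143 0.007 ]
[335 260  30  30 531] [349.4 277.2] [ 0.5376 -0.0662  0.007 ]
n 1 turn deg total [0. 0. 0.] total shift tool [ 0.2644 -0.0289  0.0103]
[np.float64(0.2644), np.float64(-0.0289), np.float64(0.0103), np.float64(0.0), np.float64(0.0), np.float64(0.0)]
```

The jug now stands at (0.663, 0.014), about 50 mm off the mat centre at (0.614, 0.024). I'll put the shut fingers inside the jug and draw it back gently.

>>> {"fn": "drive_tool", "kwargs": {"commands": [[0, 0.0529, -0.0058, 0, 0, 0, 0], [0, 0.0529, -0.0058, 0, 0, 0, 0], [0, 0.0529, -0.0058, 0, 0, 0, 0], [0, 0.0529, -0.0058, 0, 0, 0, 0], [0, 0.0529, -0.0058, 0, 0, 0, 0], [0, 0, 0, 0, 0, 0, 0], [0, 0, 0, 0.05, 0, 0, 0], [0, 0, 0, 0.05, 0, 0, 0], [0, 0, 0, 0.03, 0, 0, 0], [0, 0, 0, 0.025, 0, 0, 0], [0, 0, 0, 0, 0, 0, 0], [0, 0, 0, 0, 0, 0, 0]]}}

```text
t: 49.9
eef_pos: [0.6558, 0.015, 0.0566]
eef_rot: [0.0, 0.921, -0.39, 0.001]
force: [-0.0, -0.0, 0.8]
width: 0.0001
gripper_force: 0.0
```

```bash
python3 - <<'E'
from h import *
s=env.observe();print(s["eef_pos"],s["force"]); go(s["eef_pos"]+[-.049,.009,0],None,1);go(s["eef_pos"]+[-.065,.012,0],None,1)
E
```

```text
[0.65575853 0.01498776 0.05662618] [-0.04881112 -0.00599829  0.81287989]
n 1 turn deg total [0. 0. 0.] total shift tool [-0.0405  0.029  -0.0001]
[np.float64(-0.0405), np.float64(0.029), np.float64(-0.0001), np.float64(0.0), np.float64(0.0), np.float64(0.0)]
n 1 turn deg total [0. 0. 0.] total shift tool [-0.0538  0.0384 -0.0001]
[np.float64(-0.0538), np.float64(0.0384), np.float64(-0.0001), np.float64(0.0), np.float64(0.0), np.float64(0.0)]
```

>>> {"fn": "drive_tool", "kwargs": {"commands": [[0, -0.0045, 0.0032, 0, 0, 0, 0], [0, -0.0045, 0.0032, 0, 0, 0, 0], [0, -0.0045, 0.0032, 0, 0, 0, 0], [0, -0.0045, 0.0032, 0, 0, 0, 0], [0, -0.0045, 0.0032, 0, 0, 0, 0], [0, -0.0045, 0.0032, 0, 0, 0, 0], [0, -0.0045, 0.0032, 0, 0, 0, 0], [0, -0.0045, 0.0032, 0, 0, 0, 0], [0, -0.0045, 0.0032, 0, 0, 0, 0], [0, -0.0045, 0.0032, 0, 0, 0, 0], [0, -0.0045, 0.0032, 0, 0, 0, 0], [0, -0.0045, 0.0032, 0, 0, 0, 0], [0, 0, 0, 0, 0, 0, 0]]}}

```text
t: 51.52
eef_pos: [0.5892, 0.0273, 0.055]
eef_rot: [0.001, 0.921, -0.391, -0.001]
force: [-0.1, -0.7, -0.4]
width: -0.0002
gripper_force: 0.0
```

>>> {"fn": "drive_tool", "kwargs": {"commands": [[0, 0.0067, -0.0048, 0, 0, 0, 0], [0, 0, 0, -0.03, 0, 0, 0], [0, 0, 0, -0.05, 0, 0, 0], [0, 0, 0, -0.06, 0, 0, 0], [0, -0.045, -0.03, 0, 0, 0, 0], [0, -0.045, -0.03, 0, 0, 0, 0], [0, -0.045, -0.03, 0, 0, 0, 0], [0, -0.045, 0, 0, 0, 0, 0], [0, -0.045, 0, 0, 0, 0, 0], [0, 0, 0, 0, 0, 0, 0], [0, 0, 0, 0, 0, 0, 0]]}}

```text
t: 52.9
eef_pos: [0.5069, 0.2502, 0.1949]
eef_rot: [0.001, 0.921, -0.39, -0.0]
force: [0.7, -0.8, 0.3]
width: -0.0
gripper_force: 0.0
```

```bash
python3 jf.py; python3 m.py | tail -4; python3 -c "
from h import *
for x in blobs(cv2.imread('pics/last_t.png')[:,:,::-1].copy(),(105,120,50),(125,255,255),30)[0]:
    if x[2]>140: print([float(v) for v in x])"
```

```text
top0
[294 230  28  28 632] [307.5 243.3] [0.6131 0.0282 0.007 ]
ref_t
[298 228  29  28 657] [312.1 241.4] [0.6175 0.0179 0.007 ]
now
[297 226  29  29 665] [311.1 240. ] [0.6207 0.0202 0.007 ]
n 1 turn deg total [0. 0. 0.] total shift tool [ 0.2723  0.0573 -0.0051]
[np.float64(0.2723), np.float64(0.0573), np.float64(-0.0051), np.float64(0.0), np.float64(0.0), np.float64(0.0)]
 [-0.0003  0.0016 -1.    ]]
t [(np.int32(112), np.float64(459.0), np.float64(231.5)), (np.int32(225), np.float64(474.6), np.float64(248.0)), (np.int32(39), np.float64(439.7), np.float64(248.2)), (np.int32(105), np.float64(463.4), np.float64(269.9)), (np.int32(138), np.float64(337.8), np.float64(321.3))]
s [(np.int32(14), np.float64(314.0), np.float64(193.6)), (np.int32(204), np.float64(407.0), np.float64(291.6))]
mat [0.614  0.0236] 0.07395465778551885 437
[2403.0, 310.5, 159.2, 261.0, 133.0, 100.0, 47.0]
[189.0, 418.9, 151.9, 412.0, 145.0, 15.0, 15.0]
[256.0, 310.6, 150.2, 293.0, 146.0, 36.0, 10.0]
[205.0, 283.2, 258.1, 274.0, 249.0, 20.0, 18.0]
[73.0, 316.5, 260.7, 301.0, 254.0, 30.0, 11.0]
[110.0, 367.1, 321.3, 361.0, 316.0, 13.0, 12.0]
```

The jug is back at (0.621, 0.020), 7 mm from the mat's centre. All five balls are still in the jar, the glove box and bottle have not moved, and the arm is clear.

```bash
python3 -c "
from rig import env
print(env.job_done())"
```

```text
the job is handed in; nothing more can be done
None
```

I handed the job in at about 53 s: all five balls are in the jar, blue, yellow and green were pressed fully down in that order, and the jug stands on its mat about 7 mm off centre, after a late knock pushed it about 50 mm off centre and I drew it back; the hand-in gave no verdict.

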